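# Sort rotor arms by key slot onto a twin-shaft mixer

### The arm

A 6-joint arm with a two-finger parallel gripper is mounted at the origin on the work surface. World frame = base frame: x ahead of the robot, y to its left, z up, the work surface at z = 0. Lengths are in m, angles in rad, forces in N, time in s.
With the tool pointing down it reaches from about 0.35 to 1 m from the base axis. Payload 7.1 kg.
Tool frame: the origin (TCP) lies midway between the tips of the shut fingers; the grasp point (between the pads) lies 19 mm behind it (arm.grip_depth is the z of the grasp point in the tool frame, in m); z points along the fingers, y is the direction in which the jaws open and shut (so a half turn about z gives the same grasp; the last joint's range is limited). The gripper opens to 85 mm and grips with 20 to 120 N. Pads are 22 mm wide; open, the fingers measure 114 mm over their backs; the gripper's body (76 mm by 85 mm) begins 54 mm behind the grasp point. The pads swing forward as they close: fully open they stand 13 mm farther back than shut.
Start: joints at [-1.186, 0.423, 1.63, -0, 1.089, -0.019], TCP at [0.246, -0.575, 0.193] pointing down, gripper open.
Joint ranges: [-3, 3], [-0.9, 2.11], [0.09, 2.58], [-1.31, 4.45], [0.11, 2.69], [-2.54, 2.54]. Speed limits (rad/s): [2.39, 2.39, 3.01, 3.14, 3.14, 3.14].

### API

Orientations are given as a unit quaternion [x, y, z, w].
In Python, from cell import arm, eyes gives the robot as it stands.
- The arm moves only by the shell command python3 -m jog 'ROWS' [FORCE]. ROWS is JSON, one flat list of numbers, 7 for each row, row after row: the shift along the tool's x, y, z in mm, then the turn, a rotation vector about the tool's x, y, z in rad, then the finger opening in mm, from 0 to 85.4. A call has 1 to 12 rows; each row is the pose to reach, as a shift and turn from the pose commanded when the call began, along the tool's axes at that moment; what a row does not reach only later rows make up. A row lasts 1/12 s, in which the tool goes at most 41.7 mm and 7.16 degrees, less where a joint would pass 70% of its speed; a pose out of reach is approached as far as the arm can. A call with a gripper value outside its range is refused whole. The fingers move at their own pace and stop on an object; FORCE is the grip in N (left out, the last holds). Time passes only in rows, so rows that repeat a pose let the fingers close. It gives the time, the measured TCP pose, the force and the opening at its end, in the units of the state.
- arm.observe(): the state, without advancing time (a new reading comes with each control period).
- eyes.grab_frame(name): name is "scene" or "top" or "wrist"; returns a dict with "pixels" (480x640x3 uint8, red, green, blue), "K" (3x3 intrinsics, pixels), "D" ([k1, k2, p1, p2, k3] as OpenCV has them; the pictures are not rectified), "R" (3x3) and "t" (3): a world point X has camera coordinates R X + t; the wrist camera has in their place "tool_from_camera" (4x4, takes a point from camera to tool coordinates, whose origin is the TCP and whose axes are the flange's). Camera axes: x right, y down, z forward; pixel columns grow to the right and rows downward; lengths in m; the calibration is good to about 2 mm. A picture is of the moment at which its call begins: read the wrist's pose just before it. There is no depth.
- arm.job_done(): hands the job in, once; it reports no verdict.
The state is a dict: "t": time; "qpos": joint angles; "qd": joint speeds; "tau": joint torques, N m; "position": TCP position; "tcp_rot": TCP orientation; "contact_force": force on the tool from outside, world axes, zero at the start; "moment": the same for the moment, N m; "gripper_width": opening from 0.0 (shut) to 1.0 (fully open).
Only numpy, scipy, OpenCV 4.12 (cv2) and the standard library are available. Lean on these libraries where they do the work, as an engineer would, in place of code of your own. Each camera call takes 0.05 s, during which the arm holds its last target. There are 200 camera calls.

### The job

Fit the three rotor arms to the twin-shaft mixer, lying parallel to its middle ridge and fully home: stack the two whose key slot points to an end of the bar on the shaft whose key fits them, and put the one whose slot points to the bar's long side on the other shaft. Then, with both stacked arms home, drop the lock pin through both into the base until its head rests on the upper arm. Leave the bottles and dishes alone.

Things in the scene. Friction and masses are not known exactly. Their poses are not given: they have to be found in the camera images.
- mixer_base: fixed grey block 200 (x) by 250 (y) by 32 high; origin: centre of its underside, on the table, z up; yaw up to 0.3 rad. Two upright steel shafts on its top, A at y = +65, B at y = -65; an aluminium ridge 8 wide, 180 long, 22 high along x at y = 0 between them keeps arms from going on crosswise
- shaft_a (a point): shaft A's axis at the base's top face, axes as the base's. Shaft 22 in diameter, 46 high, top 6 tapering; its key, 8 wide, reaches 18 from the axis towards base +x and is 40 high (top 6 only 5 wide). Takes two arms, one upon the other: home, their origins are 0 and 26 above this point, arm x along base +x
- shaft_b (a point): on the axis of shaft B, at the base's top face, axes as the base's. Same shaft and key as A, but the key points towards the base's +y (towards the ridge). It takes one arm, arm x along base +x
- pin_bore (a point): centre of the mouth of the lock-pin bore in the base's top face, 45 from shaft A's axis towards the base's -x; bore 14 in diameter, 26 deep
- rotor_1: grey arm: bar 120 (x) by 40 (y) by 26 high, 48 wide over its middle 48 (the hub), plus 12-thick forks to 160 overall; origin: centre of the flat underside, z up. Octagonal bore 24 across flats with a key slot 10 wide reaching 20 from the axis towards its +x end: fits shaft A. Lock-pin hole 17 wide through the bar at x = -45. 0.15 to 0.31 kg; starts flat on the table, x within 0.45 rad of world x
- rotor_2: grey arm: bar 120 (x) by 40 (y) by 26 high, 48 wide over its middle 48 (the hub), plus 12-thick forks to 160 overall; origin: centre of the flat underside, z up. Octagonal bore 24 across flats with a key slot 10 wide reaching 20 from the axis towards its +x end: fits shaft A. Lock-pin hole 17 wide through the bar at x = -45. 0.15 to 0.31 kg; starts flat on the table, x within 0.45 rad of world x
- rotor_3: grey arm: bar 120 (x) by 40 (y) by 26 high, 48 wide over its middle 48 (the hub), plus 12-thick forks to 160 overall; origin: centre of the flat underside, z up. Octagonal bore 24 across flats with a key slot 10 wide reaching 20 from the axis towards +y, its long side: fits shaft B. Lock-pin hole 17 wide through the bar at x = -45. 0.15 to 0.31 kg; starts flat on the table, x within 0.45 rad of world x
- lock_pin: steel pin: shank 10 in diameter, 74 long, foot tapered over 10; above it a round head 22 in diameter, 40 high. Origin at the foot's end, z towards the head. 0.12 kg. Starts upright, loose in the stand's hole (16 in diameter), foot 5 above the table. Fitted, the head rests on the upper arm, the foot 22 below the bore's mouth
- pin_stand: fixed white block 60 x 60 x 60 with the pin's hole in its top; origin at the centre of its underside
- sample_bottle: bystander: clear bottle, 60 in diameter, 110 high, origin at the centre of its underside
- amber_bottle: bystander: amber bottle, 70 in diameter, 140 high, origin at the centre of its underside
- dish_stack: bystander: pile of three dishes, 90 in diameter, 45 high, origin at the centre of its underside
Things that resemble listed ones, but are neither listed nor needed, are in the scene too. Several things have the shape of the lock_pin; the one meant has the colours described above.

How it is judged:
By the outcome, as a careful person would: the job done as asked, in the order asked, and still so for the second after the job is handed in, with the robot touching nothing.
It also fails if it takes over 72 s, if anything falls off the work surface, if the arm or the gripper's body presses on something with over 40 N, if the wrist force passes 120 N, or if a joint passes its speed limit or range.

## Working session

There is one attempt and no reset: what is moved stays moved. The work goes in short steps, Python scripts to look and compute and a shell command to move; the robot and the scene stay as the last step left them, time stands still between calls to the robot, and variables do not carry over. Pictures are saved under pics/ and viewed, about 8 in all and at most 12, crops included, and the job is handed in when it is done.

```bash
ls; mkdir -p pics
python3 - <<'E'
from cell import arm, eyes
import cv2, numpy as np
s=arm.observe(); print({k:np.round(v,3).tolist() for k,v in s.items()}, arm.grip_depth)
for n in ("scene","top"):
    f=eyes.grab_frame(n); cv2.imwrite(f"pics/{n}0.png",f["pixels"][:,:,::-1])
    np.savez(f"{n}0.npz",**{k:np.array(f[k]) for k in f})
    print(n,f["K"],f["D"],f["R"],f["t"])
E
```

```text
pics
{'t': 0.0, 'qpos': [-1.186, 0.424, 1.631, 0.0, 1.089, -0.019], 'qd': [-0.0, -0.001, 0.001, 0.002, 0.001, -0.0], 'tau': [0.002, -55.738, -28.175, 0.0, 0.007, 0.0], 'position': [0.245, -0.574, 0.192], 'tcp_rot': [0.98, 0.201, -0.0, -0.001], 'contact_force': [0.507, 0.69, 0.282], 'moment': [0.001, 0.016, -0.025], 'gripper_width': 1.001} -0.0187
scene [[511.60359003   0.         320.38855616]
 [  0.         511.60359003 239.96306563]
 [  0.           0.           1.        ]] [-0.0414726  0.         0.         0.         0.       ] [[ 0.19296339  0.98117928 -0.00723536]
 [ 0.71882141 -0.14637838 -0.67960956]
 [-0.66787792  0.12593883 -0.73353834]] [-0.19794216 -0.35560907  1.55264241]
top [[471.22507095   0.         321.07236254]
 [  0.         471.22507095 241.19345121]
 [  0.           0.           1.        ]] [0.03531443 0.         0.         0.         0.        ] [[ 0.02042863 -0.99977639  0.00546325]
 [-0.98648437 -0.021045   -0.16249832]
 [ 0.16257696 -0.00206979 -0.9866937 ]] [0.06374813 0.61077483 1.08811018]
```

View pics/top0.png

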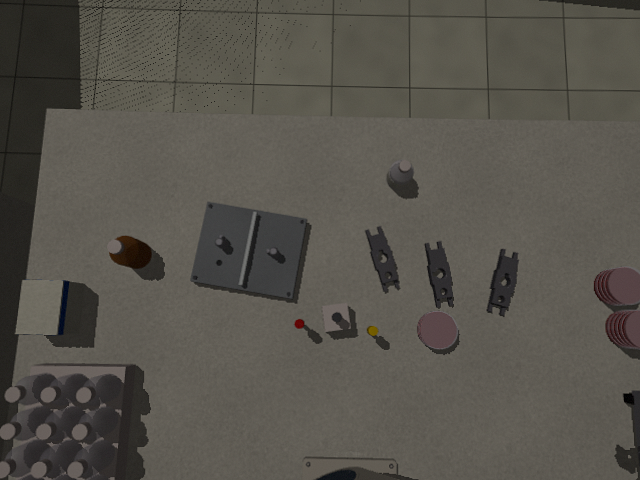

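View pics/scene0.png

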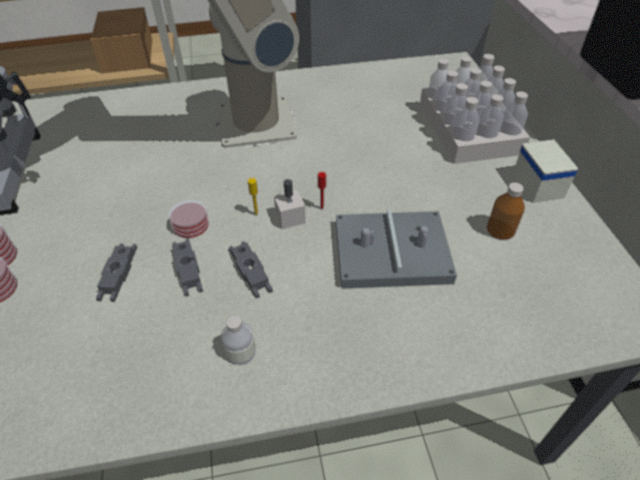

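The top view shows the base near (250,252), shaft A near (220,242) with the bore at (219,262), and shaft B near (274,252). The rotors are at (383,259), (440,274) and (504,282). There are three pin-shaped things: red (300,324), yellow (373,331) and grey in the white stand (337,318). The grey one fits "steel, in the stand". I'll confirm it and the slot directions in one enlarged crop.

```bash
cat > h.py <<'E'
from cell import arm, eyes
import cv2, numpy as np
from scipy.spatial.transform import Rotation as Ro
def ray(f,uv,z):
    """pixels -> world points on plane z (f has K,D,R,t)"""
    p=cv2.undistortPoints(np.array(uv,float).reshape(-1,1,2),f["K"],np.array(f["D"],float)).reshape(-1,2)
    d=np.c_[p,np.ones(len(p))]@f["R"]; c=-f["R"].T@f["t"]
    return c+d*((z-c[2])/d[:,2])[:,None]
def proj(f,X):
    return cv2.projectPoints(np.array(X,float).reshape(-1,3),cv2.Rodrigues(f["R"])[0],np.array(f["t"],float),f["K"],np.array(f["D"],float))[0].reshape(-1,2)
def wrist():
    s=arm.observe(); f=eyes.grab_frame("wrist")
    T=np.eye(4); T[:3,:3]=Ro.from_quat(s["tcp_rot"]).as_matrix(); T[:3,3]=s["position"]
    C=np.linalg.inv(T@np.array(f["tool_from_camera"])); f["R"]=C[:3,:3]; f["t"]=C[:3,3]; f["s"]=s
    return f
def togo(xyz,jaw=None):
    """shift in tool axes (mm) to TCP xyz; turn about tool z so tool y lies at world angle jaw (mod pi)"""
    s=arm.observe(); R=Ro.from_quat(s["tcp_rot"]).as_matrix()
    d=R.T@(np.array(xyz)-s["position"])*1e3; a=np.arctan2(R[1,1],R[0,1])
    turn=None if jaw is None else -((jaw-a+np.pi/2)%np.pi-np.pi/2)
    print("shift",d.round(1),"turn",turn,"pos",np.round(s["position"],4),"q6",round(s["qpos"][5],3),"jaw",round(a,3))
E
python3 - <<'E'
from h import *
f=dict(np.load("top0.npz")); im=f["pixels"]
c=cv2.resize(im[210:350,280:540],None,fx=3,fy=3,interpolation=cv2.INTER_CUBIC)
c=np.clip(255*(c/255.)**.6,0,255).astype(np.uint8)
cv2.imwrite("pics/crop1.png",c[:,:,::-1])
g=cv2.cvtColor(im,cv2.COLOR_RGB2GRAY)
m=(g<62).astype(np.uint8)
n,l,st,ce=cv2.connectedComponentsWithStats(m[200:340,360:530])
for i in range(1,n):
    if st[i,4]>200:
        pts=np.argwhere(l==i)[:,::-1]+[360,200]
        w=ray(f,pts,.026)[:,:2]; r=cv2.minAreaRect((w*1000).astype(np.float32)); print("rotor",st[i],np.round(r[0],1),np.round(r[1],1),r[2])
print("shaftA,B tops",ray(f,[(220,240),(273,250)],.078).round(3),"bore",ray(f,[(219,262.5)],.032).round(3))
print("corners",ray(f,[(209,204),(308,219),(291,298),(193,283)],.032).round(3))
print("pin head",ray(f,[(337,317)],.119).round(3))
E
```

```text
rotor [   5   27   35   67 1067] [572.  -75.3] [161.2  51.4] 17.06539535522461
rotor [  65   41   29   68 1192] [ 537.2 -212.8] [163.   54.2] 9.874629020690918
rotor [ 127   49   32   68 1260] [ 522.2 -367.7] [ 58.6 160. ] 76.2965316772461
shaftA,B tops [[0.602 0.314 0.078]
 [0.581 0.189 0.078]] bore [[0.555 0.323 0.032]]
corners [[0.7   0.356 0.032]
 [0.667 0.11  0.032]
 [0.472 0.146 0.032]
 [0.504 0.383 0.032]]
pin head [[0.429 0.038 0.119]]
```

View pics/crop1.png

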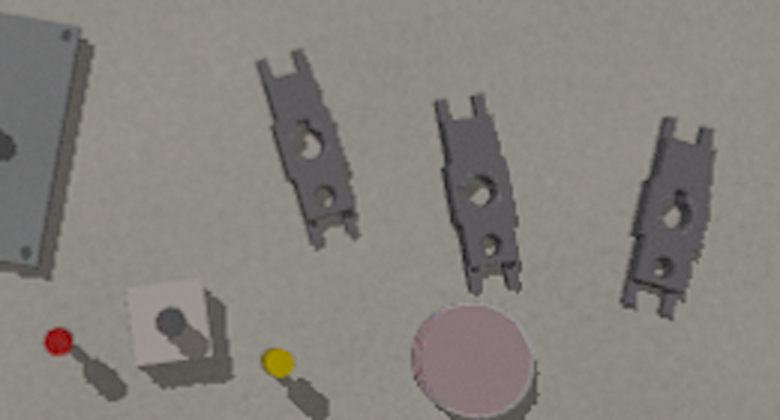

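The crop shows that the left rotor (310,142) and right rotor (678,208) have their slots towards the upper +x end, so both go on A. The middle one (480,190) has its slot towards the left long side, so it is rotor_3. The pin in the white stand (171,322) has a grey steel head; the decoys are red (59,341) and yellow (279,362).

Run:
```python
from h import *
togo((.572,-.075,.2),.298+np.pi/2)
f=wrist(); print(np.round(f["tool_from_camera"],4),f["K"],f["D"])
```

```text
shift [ 496.5 -330.7   -7.2] turn 0.10583563095058324 pos [ 0.2454 -0.5742  0.1923] q6 -0.019 jaw -1.167
[[ 8.000e-04 -9.506e-01 -3.104e-01  7.910e-02]
 [ 1.000e+00  7.000e-04  4.000e-04  2.000e-04]
 [-2.000e-04 -3.104e-01  9.506e-01 -1.809e-01]
 [ 0.000e+00  0.000e+00  0.000e+00  1.000e+00]] [[383.89460694   0.         319.07100408]
 [  0.         383.89460694 236.81088787]
 [  0.           0.           1.        ]] [-0.08357456  0.          0.          0.          0.        ]
```

```bash
python3 -m jog '[248,-165,-7,0,0,0.1,85, 248,-165,-7,0,0,0.1,85, 372,-248,-7,0,0,0.1,85, 372,-248,-7,0,0,0.1,85, 372,-248,-7,0,0,0.1,85, 496,-330,0,0,0,0.106,85, 496,-330,0,0,0,0.106,85, 496,-330,20,0,0,0.106,85, 496,-330,30,0,0,0.106,85, 496,-330,40,0,0,0.106,85, 496,-330,40,0,0,0.106,85, 496,-330,40,0,0,0.106,85]' 80
python3 - <<'E'
from h import *
togo((.572,-.075,.15),.298+np.pi/2)
E
```

```text
t: 1.15
position: [0.5192, -0.1561, 0.1682]
tcp_rot: [0.989, 0.148, 0.0, 0.0]
contact_force: [0.7, -0.2, -0.2]
gripper_width: 0.994
shift [ 74.3 -62.1  18.2] turn -0.0001528283484324433 pos [ 0.5192 -0.1561  0.1682] q6 0.959 jaw -1.273
```

```bash
python3 -m jog '[74,-62,18,0,0,0,85, 74,-62,18,0,0,0,85, 74,-62,18,0,0,0,85, 74,-62,18,0,0,0,85, 74,-62,18,0,0,0,85]'
python3 - <<'E'
from h import *
f=wrist(); np.savez("w1.npz",**{k:np.array(f[k]) for k in "pixels K D R t".split()}); print(f["s"]["position"])
cv2.imwrite("pics/w1.png",f["pixels"][:,:,::-1])
E
```

```text
t: 1.57
position: [0.5706, -0.0767, 0.15]
tcp_rot: [0.989, 0.149, -0.001, -0.0]
contact_force: [-0.5, 0.5, -0.1]
gripper_width: 0.996
[ 0.57061159 -0.07672817  0.15002353]
```

View pics/w1.png

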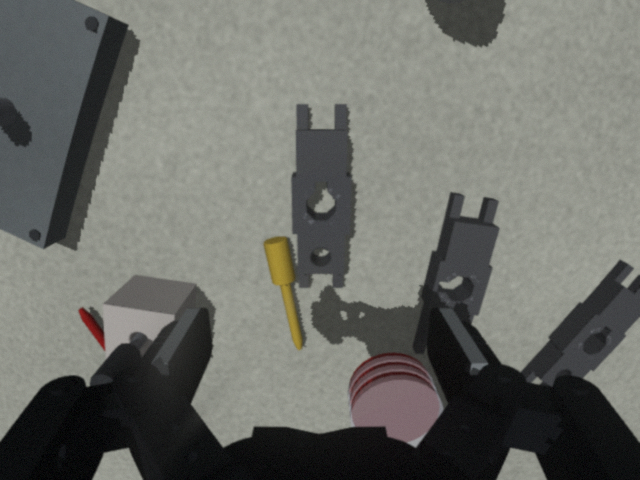

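The wrist view shows the first rotor upright in the picture, with its bore at (322,204), its slot towards the top, the pin hole at (321,256) and the fork ends at rows 104 and 287. Rotor_3, with its slot to the left, is at (455,285). Next I measure the outline.

```bash
cat >> h.py <<'E'
def rotor(f,guess,z=.026,rad=.11):
    """outline of bluish-dark rotor near world guess, in plane z: centre, yaw, size (mm)"""
    im=cv2.GaussianBlur(f["pixels"],(3,3),0).astype(int); r,g,b=im[...,0],im[...,1],im[...,2]
    m=((b-r>=3)&(g<105)&(g>30)).astype(np.uint8)
    m=cv2.morphologyEx(m,cv2.MORPH_OPEN,np.ones((3,3)))
    n,l,st,ce=cv2.connectedComponentsWithStats(m)
    u=proj(f,[[*guess,z]])[0]
    best=min((i for i in range(1,n) if st[i,4]>1500),key=lambda i:np.hypot(*(ce[i]-u)))
    c=max(cv2.findContours((l==best).astype(np.uint8),cv2.RETR_EXTERNAL,cv2.CHAIN_APPROX_NONE)[0],key=len).reshape(-1,2)
    w=ray(f,c,z)[:,:2]*1e3; R=cv2.minAreaRect(w.astype(np.float32)); a=np.deg2rad(R[2])
    if R[1][0]<R[1][1]: a-=np.pi/2
    print("rotor c",np.round(R[0],1),"size",np.round(R[1],1),"yaw",round((a+np.pi/2)%np.pi-np.pi/2,4),"area",st[best,4],st[best,:4])
    return np.array(R[0])/1e3,(a+np.pi/2)%np.pi-np.pi/2
E
python3 - <<'E'
from h import *
f=dict(np.load("w1.npz"))
for g in ((.572,-.075),): 
    c,a=rotor(f,g); togo((*c,.0),a+np.pi/2)
print([f["pixels"][r,c].tolist() for r,c in((150,322),(220,354),(300,330),(100,310))])
print("bore rim (306..336,187..222):",ray(f,[(321,204),(322,256)],.026).round(4), ray(f,[(322,104),(322,287)],.026).round(4))
E
```

```text
rotor c [593.5 -71.7] size [122.3  46.6] yaw 0.3011 area 5723 [292 105  59 152]
shift [ 24.1   1.2 150.3] turn -0.0027423698015738296 pos [ 0.5703 -0.0776  0.1503] q6 1.117 jaw -1.272
[[71, 72, 73], [104, 106, 98], [68, 69, 64], [153, 156, 145]]
bore rim (306..336,187..222): [[ 0.5783 -0.0763  0.026 ]
 [ 0.5354 -0.0906  0.026 ]] [[ 0.6528 -0.0539  0.026 ]
 [ 0.5077 -0.0993  0.026 ]]
```

```bash
sed -i 's/b-r>=3/b-r>=-1/; s/GaussianBlur(f\["pixels"\],(3,3),0)/GaussianBlur(f["pixels"],(5,5),0)/' h.py
python3 - <<'E'
from h import *
f=dict(np.load("w1.npz"))
c,a=rotor(f,(.572,-.075)); togo((*c,.0),a+np.pi/2)
im=cv2.GaussianBlur(f["pixels"],(5,5),0).astype(int)
m=((im[...,2]-im[...,0]>=-1)&(im[...,1]<105)&(im[...,1]>30)).astype(np.uint8)*255
v=f["pixels"][80:310,260:390,::-1]
v=np.hstack([cv2.resize(np.ascontiguousarray(v),None,fx=2.5,fy=2.5,interpolation=2),cv2.cvtColor(cv2.resize(m[80:310,260:390],None,fx=2.5,fy=2.5),8)])
cv2.imwrite("pics/w1c.png",v)
E
```

```text
rotor c [580.4 -76.4] size [152.2  48.5] yaw 0.2797 area 7999 [292 104  61 184]
shift [ 10.2   1.8 150.3] turn 0.018650037576219525 pos [ 0.5703 -0.0776  0.1503] q6 1.117 jaw -1.272
```

View pics/w1c.png

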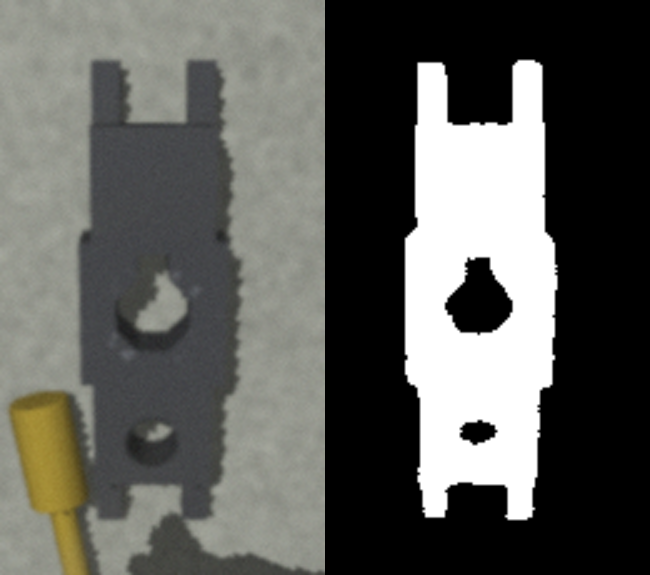

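The crop shows the outline mask is clean. The forks lie lower than the top face (12 thick), and the bore centre is at about (321,205). I'll cast the fork tips at z=12 mm and take yaw from the midline.

```bash
cat >> h.py <<'E'
def rotor2(f,guess,z0=0.):
    """rotor standing on height z0, near vertical in the picture: bore centre and yaw"""
    im=cv2.GaussianBlur(f["pixels"],(5,5),0).astype(int); r,g,b=im[...,0],im[...,1],im[...,2]
    m=((b-r>=-1)&(g<105)&(g>30)).astype(np.uint8)
    m=cv2.morphologyEx(m,cv2.MORPH_OPEN,np.ones((3,3)))
    n,l,st,ce=cv2.connectedComponentsWithStats(m)
    u=proj(f,[[*guess,z0+.026]])[0]
    i=min((i for i in range(1,n) if st[i,4]>1500),key=lambda i:np.hypot(*(ce[i]-u)))
    x,y,w,h,_=st[i]; k=l==i
    L=lambda row:(np.flatnonzero(k[row])[0]+np.flatnonzero(k[row])[-1])/2
    rows=np.arange(y+int(.18*h),y+int(.88*h)); mid=np.array([(L(q),q) for q in rows])
    W=ray(f,mid,z0+.026)[:,:2]; d=np.linalg.svd(W-W.mean(0))[2][0]; d*=np.sign(d[0])
    e=ray(f,[(L(y+3),y),(L(y+h-4),y+h)],z0+.012)[:,:2]; s=(e-W.mean(0))@d
    c=W.mean(0)+d*s.mean(); print("rotor c",(c*1e3).round(1),"len",round((s[0]-s[1])*1e3,1),"yaw",round(np.arctan2(d[1],d[0]),4),st[i])
    return c,np.arctan2(d[1],d[0])
E
python3 - <<'E'
from h import *
f=dict(np.load("w1.npz"))
c,a=rotor2(f,(.572,-.075)); togo((*c,.0),a+np.pi/2)
print(ray(f,[(321,205.4)],.026).round(4))
E
```

```text
rotor c [576.5 -77.2] len 160.0 yaw 0.2991 [ 292  104   61  184 7999]
shift [  6.2   1.4 150.3] turn -0.0007391980217681393 pos [ 0.5703 -0.0776  0.1503] q6 1.117 jaw -1.272
[[ 0.5772 -0.0767  0.026 ]]
```

```bash
python3 -m jog '[6,1.5,40,0,0,0,85, 6,1.5,80,0,0,0,85, 6,1.5,120,0,0,0,85, 6,1.5,135,0,0,0,85, 6,1.5,148,0,0,0,85, 6,1.5,148,0,0,0,30, 6,1.5,148,0,0,0,30, 6,1.5,148,0,0,0,30, 6,1.5,148,0,0,0,30, 6,1.5,148,0,0,0,30]' 80
python3 -m jog '[0,0,0,0,0,0,30, 0,0,0,0,0,0,30, 0,0,-40,0,0,0,30, 0,0,-80,0,0,0,30, 0,0,-120,0,0,0,30, 0,0,-148,0,0,0,30, 0,0,-148,0,0,0,30]'
python3 - <<'E'
from h import *
f=wrist(); np.savez("w2.npz",**{k:np.array(f[k]) for k in "pixels K D R t".split()}); print(f["s"]["position"])
cv2.imwrite("pics/w2.png",f["pixels"][:,:,::-1])
togo((.595,.255,.2),-.135+np.pi/2)
E
```

```text
t: 2.45
position: [0.5783, -0.077, 0.0041]
tcp_rot: [0.989, 0.148, 0.001, 0.0]
contact_force: [-0.8, -0.6, 0.3]
gripper_width: 0.357
t: 3.03
position: [0.5814, -0.0773, 0.1573]
tcp_rot: [0.989, 0.148, 0.005, 0.002]
contact_force: [0.6, 0.6, 0.2]
gripper_width: 0.348
[ 0.58144854 -0.07728667  0.15733268]
shift [ 112.4 -312.8  -45.8] turn 0.43306487204689503 pos [ 0.5798 -0.077   0.1544] q6 1.12 jaw -1.273
```

View pics/w2.png

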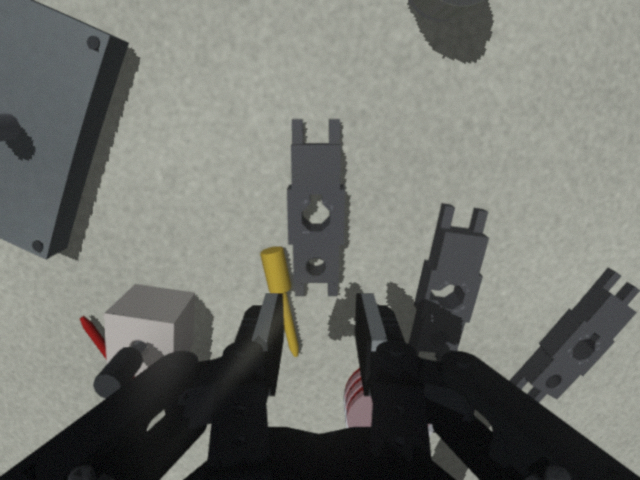

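The wrist picture shows the fingers closed to 30 mm (tips near row 297) and rotor 1 still on the table, with its bore at (316,213). The grasp missed. I'll check where the rotor is now.

```bash
python3 - <<'E'
from h import *
f=dict(np.load("w2.npz"))
c,a=rotor2(f,(.577,-.077)); togo((*c,.0),a+np.pi/2)
c,a=rotor2(f,(.577,-.077),.02)
c,a=rotor2(f,(.577,-.077),-.02)
E
python3 -m jog '[0,0,0,0,0,0,85, 0,0,0,0,0,0,85, 0,0,0,0,0,0,85]'
python3 - <<'E'
from h import *
togo((.58,-.077,0)); f=wrist(); np.savez("w3.npz",**{k:np.array(f[k]) for k in "pixels K D R t".split()})
rotor2(f,(.577,-.077))
E
```

```text
rotor c [576.5 -77.4] len 158.9 yaw 0.2964 [ 288  120   58  176 7362]
shift [ -4.3  -1.2 154.4] turn 0.0016149441312593993 pos [ 0.5798 -0.077   0.1544] q6 1.12 jaw -1.273
rotor c [581.3 -75.9] len 149.2 yaw 0.2964 [ 288  120   58  176 7362]
rotor c [571.7 -78.8] len 168.6 yaw 0.2964 [ 288  120   58  176 7362]
t: 3.33
position: [0.576, -0.0765, 0.1489]
tcp_rot: [0.989, 0.148, -0.001, -0.0]
contact_force: [-0.2, 0.5, -0.7]
gripper_width: 0.77
shift [  4.1   1.8 148.9] turn None pos [ 0.576  -0.0765  0.1489] q6 1.12 jaw -1.273
rotor c [576.6 -77.2] len 159.2 yaw 0.2971 [ 290  111   61  182 7924]
```

Rotor 1 hasn't moved, so the tips must be further back from the TCP than I assumed. I'll go down again, watch the force and close in stages.

```bash
python3 -m jog '[1,0,40,0,0,0,85, 1,0,80,0,0,0,85, 1,0,120,0,0,0,85, 1,0,148,0,0,0,85, 1,0,148,0,0,0,85, 1,0,148,0,0,0,85, 1,0,148,0,0,0,85]'
python3 -m jog '[0,0,0,0,0,0,60, 0,0,0,0,0,0,60, 0,0,0,0,0,0,44, 0,0,0,0,0,0,44, 0,0,0,0,0,0,44]'
```

```text
t: 3.97
position: [0.5789, -0.0766, 0.0033]
tcp_rot: [0.989, 0.148, 0.0, 0.0]
contact_force: [-0.2, 0.1, 1.0]
gripper_width: 0.997
t: 4.38
position: [0.5786, -0.0765, 0.0034]
tcp_rot: [0.989, 0.148, 0.001, 0.0]
contact_force: [-0.4, -1.0, 0.3]
gripper_width: 0.519
```

Run:
```python
from h import *
f=wrist(); cv2.imwrite("pics/w4.png",f["pixels"][:,:,::-1]); rotor2
```

```text
(no output)
```

View pics/w4.png

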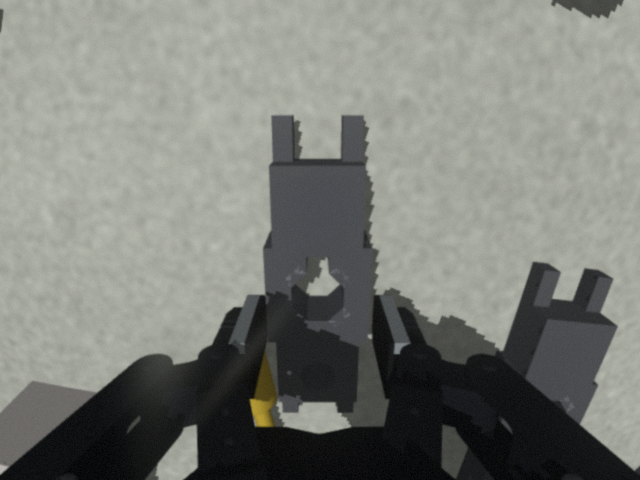

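The picture shows both pads (inner edges at columns 266 and 374, tips at row 297) apparently still above the rotor's top face. I'll step down gently, checking force and width.

```bash
python3 -m jog '[0,0,0,0,0,0,65, 0,0,0,0,0,0,65, 0,0,0,0,0,0,65, 0,0,4,0,0,0,65, 0,0,8,0,0,0,65, 0,0,8,0,0,0,65]' 60
python3 -m jog '[0,0,0,0,0,0,40, 0,0,0,0,0,0,40, 0,0,0,0,0,0,40, 0,0,0,0,0,0,40]'
```

```text
t: 4.93
position: [0.5774, -0.0764, -0.0065]
tcp_rot: [0.989, 0.148, -0.001, -0.0]
contact_force: [-0.5, 0.3, 0.1]
gripper_width: 0.759
t: 5.27
position: [0.5782, -0.0765, -0.0054]
tcp_rot: [0.989, 0.148, 0.0, 0.0]
contact_force: [-0.3, 0.1, -0.0]
gripper_width: 0.465
```

```bash
python3 -m jog '[0,0,0,0,0,0,65, 0,0,0,0,0,0,65, 0,0,0,0,0,0,65, 0,0,5,0,0,0,65, 0,0,10,0,0,0,65, 0,0,10,0,0,0,65, 0,0,10,0,0,0,40, 0,0,10,0,0,0,40, 0,0,10,0,0,0,40, 0,0,10,0,0,0,40]' 60
```

```text
t: 6.1
position: [0.5779, -0.0764, -0.015]
tcp_rot: [0.989, 0.148, -0.0, -0.0]
contact_force: [-2.6, 0.5, 5.0]
gripper_width: 0.501
```

Contact of 5 N at TCP z = -15 mm with the jaws at 43 mm, so the tips sit about 40 mm behind the stated TCP. The camera agrees (38 mm). I'll use this offset and go 20 mm lower.

```bash
python3 -m jog '[0,0,0,0,0,0,68, 0,0,0,0,0,0,68, 0,0,0,0,0,0,68, 0,0,7,0,0,0,68, 0,0,14,0,0,0,68, 0,0,20,0,0,0,68, 0,0,20,0,0,0,68]' 60
python3 -m jog '[0,0,0,0,0,0,40, 0,0,0,0,0,0,40, 0,0,0,0,0,0,40, 0,0,0,0,0,0,40]' 80
```

```text
t: 6.68
position: [0.5769, -0.0763, -0.0373]
tcp_rot: [0.989, 0.148, -0.001, -0.0]
contact_force: [0.4, 0.4, -0.7]
gripper_width: 0.798
t: 7.02
position: [0.5782, -0.0765, -0.0354]
tcp_rot: [0.989, 0.148, 0.0, 0.0]
contact_force: [1.0, 0.1, -3.4]
gripper_width: 0.544
```

Gripped at 46.5 mm, which matches the 48 mm hub. The underside is 35.4 mm behind the TCP. Next I lift and carry it to a spot short of shaft A where the wrist camera can see the shafts.

```bash
python3 -m jog '[0,0,-40,0,0,0,40, 0,0,-80,0,0,0,40, 0,0,-120,0,0,0,40, 0,0,-155,0,0,0,40, -2,-40,-185,0,0,0.1,40, -4,-80,-185,0,0,0.2,40, -5,-120,-185,0,0,0.3,40, -6,-160,-185,0,0,0.4,40, -7,-200,-185,0,0,0.433,40, -8,-240,-185,0,0,0.433,40, -9,-280,-185,0,0,0.433,40, -9,-320,-185,0,0,0.433,40]'
python3 - <<'E'
from h import *
togo((.44,.336,.15),-.135+np.pi/2)
E
```

```text
t: 8.02
position: [0.4743, 0.2284, 0.1496]
tcp_rot: [0.998, -0.068, -0.0, 0.0]
contact_force: [0.5, 0.9, -1.2]
gripper_width: 0.547
shift [ -48.5 -102.    -0.4] turn -0.00019638448062497815 pos [0.4743 0.2284 0.1496] q6 2.132 jaw -1.706
```

```bash
python3 -m jog '[-16,-34,0,0,0,0,40, -32,-68,0,0,0,0,40, -48,-102,0,0,0,0,40, -48,-102,0,0,0,0,40, -48,-102,0,0,0,0,40]'
python3 - <<'E'
from h import *
f=wrist(); np.savez("w5.npz",**{k:np.array(f[k]) for k in "pixels K D R t".split()}); p=f["s"]["position"]; print(p,f["s"]["gripper_width"])
cv2.imwrite("pics/w5.png",f["pixels"][:,:,::-1])
E
```

```text
t: 8.43
position: [0.4408, 0.3359, 0.1494]
tcp_rot: [0.998, -0.066, -0.0, 0.0]
contact_force: [0.0, -0.7, -2.3]
gripper_width: 0.542
[0.44084339 0.33594996 0.14937416] 0.5424578179580314
```

View pics/w5.png

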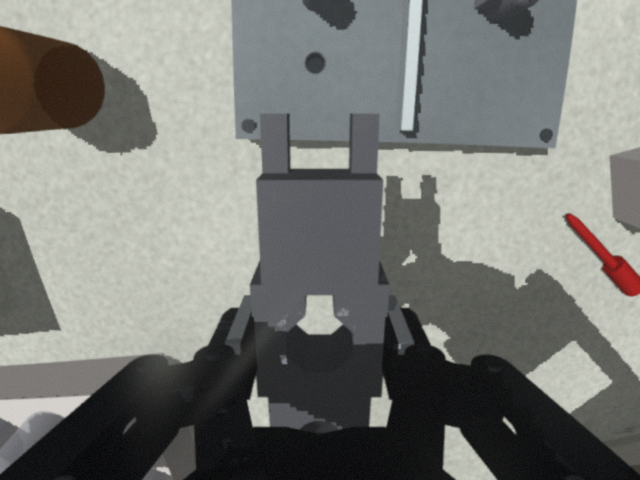

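The picture shows the rotor held square with its slot forward, the bore in the base at (315,63), the ridge at (411,60) and the shafts just cut off at the top. I'll move forward 65 mm and measure the shafts by mask.

```bash
python3 -m jog '[35,0,-10,0,0,0,40, 65,0,-20,0,0,0,40, 65,0,-20,0,0,0,40, 65,0,-20,0,0,0,40, 65,0,-20,0,0,0,40]'
python3 - <<'E'
from h import *
f=wrist(); np.savez("w6.npz",**{k:np.array(f[k]) for k in "pixels K D R t".split()},p=f["s"]["position"],q=f["s"]["tcp_rot"]); p=f["s"]["position"]; print(p)
v=cv2.resize(f["pixels"][:150,220:560],None,fx=2.35,fy=2.35,interpolation=2)
v=np.clip(255*(v/255.)**.7,0,255).astype(np.uint8)
cv2.imwrite("pics/w6.png",v[:,:,::-1])
g=dict(np.load("w5.npz"))
b=ray(g,[(315,63)],.032); print("bore",b.round(4),"pred shaft top px",proj(f,[[.6,.317,.078]]))
E
```

```text
t: 8.9
position: [0.506, 0.3238, 0.169]
tcp_rot: [0.998, -0.069, -0.001, 0.0]
contact_force: [-0.7, 0.4, -1.6]
gripper_width: 0.544
[0.50595579 0.32384071 0.16898918]
bore [[0.5543 0.3235 0.032 ]] pred shaft top px [[309.12807749  89.55638112]]
```

View pics/w6.png

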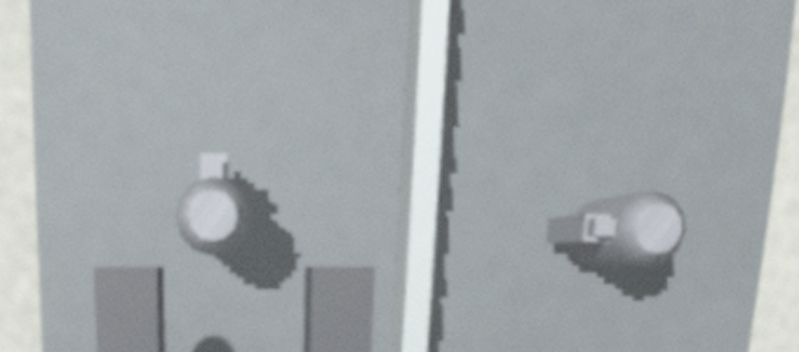

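Shaft A's top disc is at crop (211,216) with its key up towards +x. B's is at (657,227) with its key left towards the ridge. Both match the description. Now the numbers.

```bash
cat > sh.py <<'E'
from h import *
f=dict(np.load("w6.npz")); im=f["pixels"]; g=cv2.cvtColor(im,cv2.COLOR_RGB2GRAY)
P=[]
for (u,v) in ((309.8,91.9),(499.6,96.6)):
    x,y=int(u)-13,int(v)-13; s=g[y:y+27,x:x+27]; t,m=cv2.threshold(s,0,255,cv2.THRESH_OTSU)
    n,l,st,ce=cv2.connectedComponentsWithStats((s>s[13,13]-14).astype(np.uint8)); i=l[13,13]; print(st[i],ce[i]+[x,y],s[13,13]); P.append(ce[i]+[x,y])
W=ray(f,P,.078)[:,:2]; d=W[0]-W[1]; print("A,B",W.round(4),np.linalg.norm(d),"yaw",np.arctan2(-d[0],d[1]))
r=[]
for v in range(2,148,5):
    row=np.flatnonzero(g[v,380:425]>185); r.append((380+row.mean(),v))
w=ray(f,r,.054)[:,:2]; dd=np.linalg.svd(w-w.mean(0))[2][0]; print("ridge yaw",np.arctan2(dd[1],dd[0]), "width",len(row))
print("bore",ray(f,[(220+213/2.35,352/2.35)],.032))
# held rotor
p=f["p"]; z0=p[2]+.0354
s=cv2.resize(im[140:300,200:440],None,fx=3,fy=3)
rotor2(f,p[:2],z0)
R=Ro.from_quat(f["q"]).as_matrix()
print("tool x yaw",np.arctan2(R[1,0],R[0,0]))
E
python3 sh.py
```

```text
[  4   4  19  19 284] [309.3943662   90.68309859] 187
[  3   4  20  20 313] [498.89456869  96.03833866] 171
A,B [[0.5993 0.3169]
 [0.58   0.1888]] 0.12960442546660703 yaw -0.14908387289916689
ridge yaw 2.9911752090649713 width 10
bore [[0.55619809 0.32318149 0.032     ]]
rotor c [538.3 318.1] len 172.7 yaw -0.4671 [  117     0   324   434 43368]
tool x yaw -0.13745265472361992
```

Shafts A (0.5993, 0.3169) and B (0.5800, 0.1888) are 129.6 mm apart (130 nominal). Yaw is -0.149, and the bore and ridge agree. The fork tips put the held rotor's bore 1.7 mm behind the tool x origin.

Run:
```python
from h import *
togo((.6008,.3166,.052),-.149+np.pi/2)
```

```text
shift [ 95.7  -5.7 116.7] turn 0.01237323343845631 pos [0.5054 0.3241 0.1688] q6 2.258 jaw -1.707
```

```bash
python3 -m jog '[35,-2,0,0,0,0.012,40, 70,-4,0,0,0,0.012,40, 95.7,-5.7,20,0,0,0.012,40, 95.7,-5.7,60,0,0,0.012,40, 95.7,-5.7,100,0,0,0.012,40, 95.7,-5.7,114,0,0,0.012,40, 95.7,-5.7,114,0,0,0.012,40, 95.7,-5.7,114,0,0,0.012,40]'
python3 - <<'E'
from h import *
togo((.6008,.3166,-.0034),-.149+np.pi/2); s=arm.observe();print(s["contact_force"],s["qpos"])
E
```

```text
t: 9.62
position: [0.601, 0.3182, 0.0555]
tcp_rot: [0.997, -0.073, -0.001, 0.0]
contact_force: [0.3, 0.1, -0.3]
gripper_width: 0.543
shift [ 0.1  1.6 58.9] turn 0.0022073041000645333 pos [0.601  0.3182 0.0555] q6 2.187 jaw -1.718
[ 0.27644489  0.08757828 -0.28587602] [4.69471209e-01 6.64959807e-01 1.57256522e+00 6.97487470e-06
 9.05860351e-01 2.18705668e+00]
```

```bash
python3 -m jog '[0,1.2,5,0,0,0,40, 0,1.2,10,0,0,0,40, 0,1.2,15,0,0,0,40, 0,1.2,20,0,0,0,40, 0,1.2,20,0,0,0,40, 0,1.2,20,0,0,0,40]'
python3 - <<'E'
from h import *
togo((.6008,.3166,-.0034),-.149+np.pi/2)
E
```

```text
t: 10.12
position: [0.6011, 0.317, 0.0353]
tcp_rot: [0.997, -0.074, -0.0, 0.0]
contact_force: [-1.2, 0.6, -3.1]
gripper_width: 0.544
shift [-0.2  0.4 38.7] turn 0.0018424962862670924 pos [0.6011 0.317  0.0353] q6 2.186 jaw -1.718
```

```bash
python3 -m jog '[0,0,3,0,0,0,40, 0,0,6,0,0,0,40, 0,0,9,0,0,0,40, 0,0,12,0,0,0,40, 0,0,12,0,0,0,40]'
python3 -m jog '[0,0,6,0,0,0,40, 0,0,12,0,0,0,40, 0,0,17,0,0,0,40, 0,0,17,0,0,0,40]'
```

```text
t: 10.53
position: [0.6009, 0.317, 0.0225]
tcp_rot: [0.997, -0.074, -0.001, 0.0]
contact_force: [-5.0, 1.3, -4.0]
gripper_width: 0.547
t: 10.87
position: [0.6008, 0.3169, 0.0052]
tcp_rot: [0.997, -0.073, -0.001, 0.0]
contact_force: [-4.6, 0.4, -4.2]
gripper_width: 0.544
```

```bash
python3 -m jog '[-0.5,0,3,0,0,0,40, -0.5,0,6,0,0,0,40, -0.5,0,8,0,0,0,40, -0.5,0,9,0,0,0,40, -0.5,0,9,0,0,0,40, -0.5,0,9,0,0,0,40]'
```

```text
t: 11.37
position: [0.6009, 0.3171, -0.0027]
tcp_rot: [0.997, -0.074, -0.0, 0.0]
contact_force: [-4.8, 0.3, -2.4]
gripper_width: 0.544
```

```bash
python3 -m jog '[0,0,1,0,0,0,40, 0,0,2,0,0,0,40, 0,0,2,0,0,0,40, 0,0,2,0,0,0,40]'
```

```text
t: 11.7
position: [0.601, 0.3172, -0.0034]
tcp_rot: [0.997, -0.074, -0.0, 0.0]
contact_force: [-8.5, -1.0, 7.8]
gripper_width: 0.543
```

Rotor 1 is home: the height matches and the 7.8 N reaction confirms it. I'll release, lift and go to the right-hand end-slot rotor.

```bash
python3 -m jog '[0,0,0,0,0,0,64, 0,0,0,0,0,0,64, 0,0,0,0,0,0,64, 0,0,-40,0,0,0,64, 0,0,-80,0,0,0,64, 0,0,-120,0,0,0,64, 1,40,-155,0,0,0,85, 3,80,-155,0,0,0,85, 4,120,-155,0,0,0,85, 6,160,-155,0,0,0,85, 7,200,-155,0,0,0,85, 8,240,-155,0,0,0,85]'
python3 -m jog '[1,40,0,0,0,0,85, 2,80,0,0,0,0,85, 4,120,0,0,0,0,85, 6,160,0,0,0,0,85, 7,200,0,0,0,0,85, 8,240,0,0,0,0,85, 10,280,0,0,0,0,85, 12,320,0,0,0,0,85, 14,360,0,0,0,0.09,85, 14,400,0,0,0,0.09,85, 15,440,0,0,0,0.09,85, 15,449,0,0,0,0.09,85]'
python3 - <<'E'
from h import *
togo((.522,-.368,.15),-.24+np.pi/2)
f=eyes.grab_frame("top"); cv2.imwrite("pics/top1.png",f["pixels"][:,:,::-1]); np.savez("top1.npz",**{k:np.array(f[k]) for k in f})
E
```

```text
t: 12.7
position: [0.5745, 0.0777, 0.1513]
tcp_rot: [0.997, -0.073, 0.001, -0.0]
contact_force: [-0.4, -0.8, -0.2]
gripper_width: 0.993
t: 13.7
position: [0.5228, -0.3732, 0.1512]
tcp_rot: [0.993, -0.12, 0.002, 0.002]
contact_force: [0.8, 0.0, 0.7]
gripper_width: 0.992
shift [-2.  -4.9  1.2] turn -0.000909417918135702 pos [ 0.5228 -0.3732  0.1512] q6 1.175 jaw -1.812
```

```bash
python3 -m jog '[0,-5,0,0,0,0,85, 0,-5,0,0,0,0,85, 0,-5,0,0,0,0,85]'
python3 - <<'E'
from h import *
f=wrist(); np.savez("w7.npz",**{k:np.array(f[k]) for k in "pixels K D R t".split()}); print(f["s"]["position"])
c,a=rotor2(f,(.522,-.368)); togo((*c,-.0375),a+np.pi/2)
# slot check: empty (non-rotor) pixels within bore region
for dx,dy in((17,0),(0,17),(0,-17),(-17,0)):
    w=c+np.array([np.cos(a)*dx-np.sin(a)*dy,np.sin(a)*dx+np.cos(a)*dy])/1e3
    u=proj(f,[[*w,.026]])[0].astype(int); print((dx,dy),u,f["pixels"][u[1]-1:u[1]+2,u[0]-1:u[0]+2].mean((0,1)).round())
E
```

```text
t: 14.0
position: [0.5245, -0.3601, 0.1505]
tcp_rot: [0.993, -0.117, -0.0, -0.0]
contact_force: [0.1, -0.1, -0.0]
gripper_width: 0.992
[ 0.52451931 -0.36007261  0.15048458]
rotor c [ 525.  -373.4] len 160.0 yaw -0.2586 [ 305  107   61  183 7992]
shift [  3.5  12.8 188.1] turn 0.023550905029751767 pos [ 0.5246 -0.3601  0.1506] q6 1.185 jaw -1.806
(17, 0) [334 188] [72. 72. 68.]
(0, 17) [313 208] [73. 74. 77.]
(0, -17) [354 209] [72. 73. 77.]
(-17, 0) [333 228] [71. 72. 76.]
```

```bash
python3 -m jog '[3.5,12.8,40,0,0,0.0235,85, 3.5,12.8,80,0,0,0.0235,85, 3.5,12.8,120,0,0,0.0235,85, 3.5,12.8,160,0,0,0.0235,85, 3.5,12.8,180,0,0,0.0235,75, 3.5,12.8,186,0,0,0.0235,75, 3.5,12.8,186,0,0,0.0235,75, 3.5,12.8,186,0,0,0.0235,75]'
python3 - <<'E'
from h import *
togo((.525,-.3734,-.0355),-.2586+np.pi/2)
E
python3 -m jog '[0,0,0,0,0,0,40, 0,0,0,0,0,0,40, 0,0,0,0,0,0,40, 0,0,0,0,0,0,40]'
python3 - <<'E'
from h import *
togo((.525,-.3734,-.0355),-.2586+np.pi/2)
E
```

```text
t: 14.72
position: [0.5257, -0.375, -0.0344]
tcp_rot: [0.992, -0.129, 0.001, 0.0]
contact_force: [1.3, 0.3, -0.3]
gripper_width: 0.88
shift [-1.1 -1.4  1.1] turn -0.000985405312786014 pos [ 0.5257 -0.375  -0.0344] q6 1.192 jaw -1.83
t: 15.05
position: [0.5262, -0.3762, -0.0328]
tcp_rot: [0.992, -0.13, 0.002, 0.001]
contact_force: [-0.6, 1.3, 7.1]
gripper_width: 0.542
shift [-1.9 -2.4  2.6] turn -0.002160862443589373 pos [ 0.5262 -0.3762 -0.0328] q6 1.192 jaw -1.832
```

```bash
python3 -m jog '[0,0,-40,0,0,0,40, 0,0,-80,0,0,0,40, 0,0,-120,0,0,0,40, 0,0,-160,0,0,0,40, -11,-37,-190,0,0,0,40, -22,-75,-204,0,0,0,40, -33,-112,-204,0,0,0,40, -44,-150,-204,0,0,0,40, -55,-187,-204,0,0,0,40, -66,-225,-204,0,0,0,40, -77,-262,-204,0,0,0,40, -88,-300,-204,0,0,0,40]'
python3 -m jog '[-11,-37,0,0,0,0,40, -22,-75,0,0,0,0,40, -33,-112,0,0,0,0,40, -44,-150,0,0,0,-0.05,40, -55,-187,0,0,0,-0.11,40, -66,-225,0,0,0,-0.11,40, -77,-262,0,0,0,-0.11,40, -88,-300,0,0,0,-0.11,40, -99,-337,0,0,0,-0.11,40, -110,-371,0,0,0,-0.11,40, -110,-371,0,0,0,-0.11,40, -110,-371,0,0,0,-0.11,40]'
python3 - <<'E'
from h import *
togo((.505,.324,.169),-.149+np.pi/2)
f=wrist(); np.savez("w8.npz",**{k:np.array(f[k]) for k in "pixels K D R t".split()})
g=cv2.cvtColor(f["pixels"],7).astype(int)
h=cv2.cvtColor(np.load("w6.npz")["pixels"],7).astype(int)
for n,a in(("now",g),("w6",h)):
  for c in (270,278,362,370): print(n,c,"strongest edge row",95+np.argmin(np.diff(a[95:140,c-2:c+3].mean(1))), end="; ")
  r=a[150,230:410]; print("row150 edges",230+np.flatnonzero(np.abs(np.diff(a[148:153,230:410].mean(0)))>18))
cv2.imwrite("pics/w8.png",f["pixels"][:,:,::-1])
E
```

```text
t: 16.05
position: [0.5166, -0.061, 0.1697]
tcp_rot: [0.991, -0.13, 0.001, 0.0]
contact_force: [0.8, -0.5, -1.9]
gripper_width: 0.545
t: 17.05
position: [0.5058, 0.326, 0.1693]
tcp_rot: [0.997, -0.074, 0.001, -0.0]
contact_force: [-0.4, 0.5, -1.7]
gripper_width: 0.544
shift [-0.5  2.1  0.3] turn 0.0014747252831641688 pos [0.5058 0.326  0.1693] q6 2.271 jaw -1.718
now 270 strongest edge row 113; now 278 strongest edge row 113; now 362 strongest edge row 113; now 370 strongest edge row 113; row150 edges [239 240 287 290 392 393 402 403 404 408]
w6 270 strongest edge row 112; w6 278 strongest edge row 113; w6 362 strongest edge row 113; w6 370 strongest edge row 113; row150 edges [237 286 287 289 290 301 302 318 319 348 349 389 390 400 401 402 405 406]
```

View pics/w8.png

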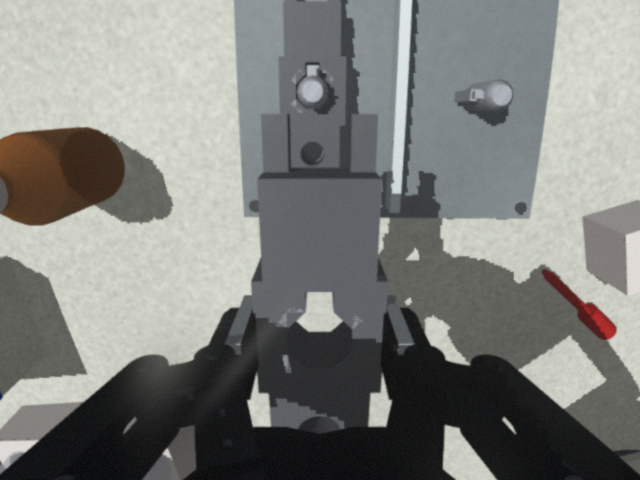

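The picture shows rotor 1 home on A, parallel to the ridge, with the shaft top at (311,90). Rotor 2 is held with its fork tips at row 113, the same as rotor 1, so the same target applies.

Run:
```python
from h import *
togo((.6006,.317,.052),-.149+np.pi/2)
```

```text
shift [ 94.9  -6.6 117.1] turn -4.8308670840491175e-05 pos [0.5057 0.3245 0.169 ] q6 2.271 jaw -1.72
```

```bash
python3 -m jog '[35,-2,0,0,0,0,40, 70,-4,0,0,0,0,40, 95,-6,20,0,0,0,40, 95,-6,60,0,0,0,40, 95,-6,100,0,0,0,40, 95,-6,114,0,0,0,40, 95,-6,114,0,0,0,40, 95,-6,114,0,0,0,40]'
python3 - <<'E'
from h import *
for i in range(2): eyes.grab_frame("wrist")
togo((.6006,.317,.0226),-.149+np.pi/2)
E
```

```text
t: 17.77
position: [0.6011, 0.3149, 0.055]
tcp_rot: [0.997, -0.076, -0.0, 0.0]
contact_force: [0.5, 0.3, -1.0]
gripper_width: 0.545
shift [-2.3 -0.2 34.8] turn -0.0019547981069960585 pos [0.6027 0.3164 0.0574] q6 2.188 jaw -1.722
```

```bash
python3 -m jog '[-0.5,0,5,0,0,0,40, -0.5,0,10,0,0,0,40, -0.5,0,14,0,0,0,40, -0.5,0,14,0,0,0,40, -0.5,0,14,0,0,0,40, -0.5,0,14,0,0,0,40]'
python3 - <<'E'
from h import *
togo((.6006,.317,.0226),-.149+np.pi/2)
E
```

```text
t: 18.37
position: [0.6005, 0.316, 0.0406]
tcp_rot: [0.997, -0.075, 0.0, 0.0]
contact_force: [0.1, 0.3, -1.9]
gripper_width: 0.546
shift [-0.1 -1.  18. ] turn -0.0015940410964327967 pos [0.6005 0.316  0.0406] q6 2.188 jaw -1.721
```

```bash
python3 -m jog '[0,-0.9,3,0,0,0,40, 0,-0.9,6,0,0,0,40, 0,-0.9,9,0,0,0,40, 0,-0.9,9,0,0,0,40]'
python3 -m jog '[0,0,3,0,0,0,40, 0,0,6,0,0,0,40, 0,0,7,0,0,0,40, 0,0,7,0,0,0,40]'
```

```text
t: 18.7
position: [0.6001, 0.3166, 0.0306]
tcp_rot: [0.997, -0.075, -0.001, 0.0]
contact_force: [-1.0, -0.7, -1.8]
gripper_width: 0.542
t: 19.03
position: [0.6009, 0.317, 0.0252]
tcp_rot: [0.997, -0.075, 0.0, -0.0]
contact_force: [-1.9, -0.8, 3.6]
gripper_width: 0.542
```

```bash
python3 -m jog '[0,0,1,0,0,0,40, 0,0,1.5,0,0,0,40, 0,0,1.5,0,0,0,40, 0,0,1.5,0,0,0,40]'
python3 -m jog '[0,0,0,0,0,0,64, 0,0,0,0,0,0,64, 0,0,0,0,0,0,64, 0,0,-40,0,0,0,64, 0,0,-80,0,0,0,64, 0,0,-120,0,0,0,64, 0,0,-120,0,0,0,85, 0,0,-120,0,0,0,85]'
python3 - <<'E'
from h import *
s=arm.observe(); togo((.537,-.213,.15),.17+np.pi/2)
f=wrist(); np.savez("w9.npz",**{k:np.array(f[k]) for k in "pixels K D R t".split()})
rotor2(f,(.599,.317),.058); rotor2(f,(.599,.317),.048)
E
```

```text
t: 19.37
position: [0.6009, 0.3169, 0.0251]
tcp_rot: [0.997, -0.075, 0.0, -0.0]
contact_force: [-5.8, -2.6, 15.2]
gripper_width: 0.545
t: 20.03
position: [0.6026, 0.3178, 0.1461]
tcp_rot: [0.997, -0.075, 0.003, -0.002]
contact_force: [0.1, 1.0, -0.2]
gripper_width: 0.985
shift [ 14.8 534.6  -5.7] turn -0.3206912826039261 pos [0.6026 0.3178 0.1461] q6 2.189 jaw -1.721
rotor c [551.2 262.6] len 203.7 yaw 0.3967 [  284   112   256   263 27240]
rotor c [546.2 261. ] len 211.6 yaw 0.3967 [  284   112   256   263 27240]
```

Rotor 2 is home: 15 N at unchanged height, 26 mm above rotor 1. Next is rotor_3 (middle, slot to +y).

```bash
python3 -m jog '[1,40,0,0,0,0,85, 2,80,0,0,0,0,85, 3,120,0,0,0,0,85, 4,160,0,0,0,0,85, 5,200,0,0,0,0,85, 6,240,0,0,0,0,85, 7,280,0,0,0,-0.1,85, 8,320,0,0,0,-0.2,85, 9,360,0,0,0,-0.3,85, 10,400,0,0,0,-0.32,85, 12,440,0,0,0,-0.32,85, 13,480,0,0,0,-0.32,85]'
python3 -m jog '[12,52,0,0,0,0,85, 12,52,0,0,0,0,85, 12,52,0,0,0,0,85, 12,52,0,0,0,0,85]'
python3 - <<'E'
from h import *
f=wrist(); np.savez("w10.npz",**{k:np.array(f[k]) for k in "pixels K D R t".split()}); print(f["s"]["position"])
c,a=rotor2(f,(.537,-.213)); togo((*c,-.0355),a+np.pi/2)
for dx,dy in((17,0),(0,17),(0,-17),(-17,0)):
    w=c+np.array([np.cos(a)*dx-np.sin(a)*dy,np.sin(a)*dx+np.cos(a)*dy])/1e3
    u=proj(f,[[*w,.026]])[0].astype(int); print((dx,dy),u,f["pixels"][u[1]-1:u[1]+2,u[0]-1:u[0]+2].mean((0,1)).round())
E
```

```text
t: 21.08
position: [0.5396, -0.1612, 0.141]
tcp_rot: [0.996, 0.085, -0.002, -0.001]
contact_force: [1.1, -0.1, 0.7]
gripper_width: 0.999
t: 21.42
position: [0.5608, -0.2087, 0.1411]
tcp_rot: [0.996, 0.084, -0.001, -0.001]
contact_force: [-0.5, -0.4, -0.9]
gripper_width: 0.99
[ 0.56084844 -0.2087173   0.14113653]
rotor c [ 541.7 -217. ] len 161.1 yaw 0.167 [ 295  137   61  181 8207]
shift [-19.9   6.2 176.9] turn 0.002146125839701085 pos [ 0.5607 -0.2078  0.1414] q6 1.026 jaw -1.402
(17, 0) [325 219] [65. 67. 69.]
(0, 17) [304 239] [33. 35. 34.]
(0, -17) [345 239] [65. 67. 69.]
(-17, 0) [324 259] [66. 67. 69.]
```

```bash
python3 -m jog '[-20,6.2,30,0,0,0,85, -20,6.2,70,0,0,0,85, -20,6.2,110,0,0,0,85, -20,6.2,150,0,0,0,85, -20,6.2,170,0,0,0,75, -20,6.2,176,0,0,0,75, -20,6.2,176,0,0,0,75, -20,6.2,176,0,0,0,75]'
python3 -m jog '[0,0,0,0,0,0,40, 0,0,0,0,0,0,40, 0,0,0,0,0,0,40, 0,0,0,0,0,0,40]'
python3 - <<'E'
from h import *
togo((.505,.2,.169),-.149+np.pi/2)
E
```

```text
t: 22.13
position: [0.5438, -0.2175, -0.0323]
tcp_rot: [0.996, 0.085, 0.0, 0.0]
contact_force: [-0.7, -0.4, 0.6]
gripper_width: 0.878
t: 22.47
position: [0.5449, -0.2188, -0.0307]
tcp_rot: [0.996, 0.085, 0.002, 0.001]
contact_force: [0.0, 2.6, 8.0]
gripper_width: 0.545
shift [  31.8 -419.2 -200.3] turn 0.3182666899941502 pos [ 0.5449 -0.2188 -0.0307] q6 0.999 jaw -1.402
```

```bash
python3 -m jog '[0,0,-40,0,0,0,40, 0,0,-80,0,0,0,40, 0,0,-120,0,0,0,40, 0,0,-160,0,0,0,40, 1,-40,-190,0,0,0,40, 2,-80,-200,0,0,0,40, 3,-120,-200,0,0,0.1,40, 4,-160,-200,0,0,0.2,40, 6,-200,-200,0,0,0.3,40, 8,-240,-200,0,0,0.318,40, 9,-280,-200,0,0,0.318,40, 10,-320,-200,0,0,0.318,40]'
python3 - <<'E'
from h import *
togo((.485,.203,.169),-.149+np.pi/2)
E
```

```text
t: 23.47
position: [0.4988, 0.1006, 0.1682]
tcp_rot: [0.997, -0.074, 0.001, -0.0]
contact_force: [1.4, -0.1, -1.8]
gripper_width: 0.541
shift [-28.8 -99.2  -0.8] turn -1.7383932048531392e-05 pos [0.4988 0.1006 0.1682] q6 1.895 jaw -1.72
```

```bash
python3 -m jog '[-10,-35,0,0,0,0,40, -20,-70,0,0,0,0,40, -29,-98,0,0,0,0,40, -29,-98,0,0,0,0,40, -29,-98,0,0,0,0,40, -29,-98,0,0,0,0,40]'
python3 - <<'E'
from h import *
f=wrist(); np.savez("w11.npz",**{k:np.array(f[k]) for k in "pixels K D R t".split()}); im=f["pixels"]; g=cv2.cvtColor(im,7)
gi=g.astype(int)
print("fork rows",[95+int(np.argmax(np.abs(np.diff(gi[95:140,c-2:c+3].mean(1))))) for c in (270,278,362,370)])
u=proj(f,[[.58,.1888,.078],[.5993,.3169,.084]]); print(u)
x,y=(u[0]-15).astype(int); s=g[y:y+31,x:x+31]; n,l,st,ce=cv2.connectedComponentsWithStats((s>s[15,15]-14).astype(np.uint8)); i=l[15,15]; c=ce[i]+[x,y]
print(st[i],c,ray(f,[c],.078).round(4))
togo((.58,.1888,.052),-.149+np.pi/2)
cv2.imwrite("pics/w11.png",im[:,:,::-1])
E
```

```text
t: 23.97
position: [0.485, 0.1997, 0.1676]
tcp_rot: [0.997, -0.074, 0.0, 0.0]
contact_force: [-0.6, -0.8, -1.4]
gripper_width: 0.543
fork rows [117, 117, 117, 116]
[[313.51735356  87.45342021]
 [119.22554507  90.11134095]]
[  7   7  19  20 306] [314.20261438  88.        ] [[0.5796 0.1884 0.078 ]]
shift [ 95.3  -3.8 115.5] turn -0.00011084416600048996 pos [0.4851 0.1992 0.1674] q6 2.087 jaw -1.72
```

View pics/w11.png

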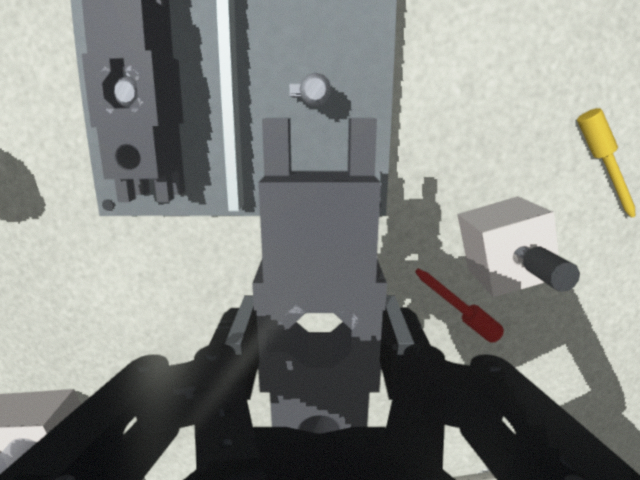

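The picture shows both arms on A (shaft in the bore at (122,90), pin holes lined up at (127,157)). Shaft B's top is at (314,88). The held arm's forks are at row 117, so its bore is 2.7 mm behind the tool x origin.

```bash
python3 -m jog '[35,-2,0,0,0,0,40, 70,-3,0,0,0,0,40, 98,-3.6,20,0,0,0,40, 98,-3.6,60,0,0,0,40, 98,-3.6,95,0,0,0,40, 98,-3.6,110,0,0,0,40, 98,-3.6,110,0,0,0,40, 98,-3.6,110,0,0,0,40, 98,-3.6,110,0,0,0,40]'
python3 - <<'E'
from h import *
togo((.5824,.1882,.0),-.149+np.pi/2)
E
```

```text
t: 24.77
position: [0.5839, 0.1884, 0.0585]
tcp_rot: [0.997, -0.075, 0.001, -0.0]
contact_force: [-0.5, 0.5, -1.5]
gripper_width: 0.541
shift [-1.6  0.5 58.5] turn -0.0009560008059219527 pos [0.5839 0.1884 0.0585] q6 2.014 jaw -1.721
```

```bash
python3 -m jog '[-0.8,0,6,0,0,0,40, -0.8,0,12,0,0,0,40, -0.8,0,17,0,0,0,40, -0.8,0,17,0,0,0,40, -0.8,0,17,0,0,0,40, -0.8,0,17,0,0,0,40]'
python3 - <<'E'
from h import *
togo((.5824,.1882,.0),-.149+np.pi/2)
E
```

```text
t: 25.27
position: [0.5818, 0.1892, 0.0401]
tcp_rot: [0.997, -0.074, 0.0, -0.0]
contact_force: [0.6, 0.2, -1.8]
gripper_width: 0.543
shift [ 0.7  0.9 40.1] turn 0.00047852350697574764 pos [0.5818 0.1892 0.0401] q6 2.014 jaw -1.719
```

```bash
python3 -m jog '[0.4,0.6,3,0,0,0,40, 0.4,0.6,6,0,0,0,40, 0.4,0.6,9,0,0,0,40, 0.4,0.6,9,0,0,0,40]'
python3 -m jog '[0,0,4,0,0,0,40, 0,0,8,0,0,0,40, 0,0,8,0,0,0,40]'
```

```text
t: 25.6
position: [0.5816, 0.1883, 0.0303]
tcp_rot: [0.997, -0.074, -0.001, 0.0]
contact_force: [0.3, 0.3, -1.9]
gripper_width: 0.542
t: 25.85
position: [0.5815, 0.1883, 0.0221]
tcp_rot: [0.997, -0.074, -0.001, 0.0]
contact_force: [1.4, 1.3, -2.0]
gripper_width: 0.538
```

```bash
python3 -m jog '[0,0,5,0,0,0,40, 0,0,10,0,0,0,40, 0,0,15,0,0,0,40, 0,0,20,0,0,0,40, 0,0,21,0,0,0,40, 0,0,21,0,0,0,40]'
python3 -m jog '[0,0,1,0,0,0,40, 0,0,2,0,0,0,40, 0,0,2,0,0,0,40, 0,0,2,0,0,0,40]'
```

```text
t: 26.35
position: [0.5819, 0.1884, 0.0017]
tcp_rot: [0.997, -0.074, -0.0, 0.0]
contact_force: [0.1, -0.6, -1.4]
gripper_width: 0.541
t: 26.68
position: [0.5822, 0.1885, 0.0013]
tcp_rot: [0.997, -0.074, 0.0, -0.0]
contact_force: [-4.3, -1.5, 10.4]
gripper_width: 0.542
```

Rotor 3 is home on B (10 N, height matches). I'll release and go above the pin.

```bash
python3 -m jog '[0,0,0,0,0,0,62, 0,0,0,0,0,0,62, 0,0,0,0,0,0,62, 0,0,-40,0,0,0,62, 0,0,-80,0,0,0,62, 0,0,-120,0,0,0,62, -20,30,-160,0,0,0,50, -45,60,-200,0,0,0,50, -70,90,-200,0,0,0,50, -95,125,-200,0,0,0,50, -128,169,-200,0,0,0,50, -128,169,-200,0,0,0,50]'
python3 -m jog '[0,0,0,0,0,0,50, 0,0,0,0,0,0,50, 0,0,0,0,0,0,50]'
python3 - <<'E'
from h import *
f=wrist(); np.savez("w12.npz",**{k:np.array(f[k]) for k in "pixels K D R t".split()}); im=f["pixels"]
print(f["s"]["position"])
u=proj(f,[[.429,.038,.119]])[0]; print(u, im[int(u[1]),int(u[0])])
hs=cv2.cvtColor(im,cv2.COLOR_RGB2HSV); g=cv2.cvtColor(im,7)
x,y=(u-60).astype(int); s=cv2.GaussianBlur(im[y:y+120,x:x+120],(3,3),0).astype(int)
cv2.imwrite("pics/w12.png",cv2.resize(im[y:y+120,x:x+120,::-1],None,fx=4,fy=4))
print(s[::10,::10].mean(2).round().astype(int))
E
```

```text
t: 27.68
position: [0.4282, 0.0389, 0.2003]
tcp_rot: [0.997, -0.074, 0.0, 0.0]
contact_force: [0.2, -0.4, -0.0]
gripper_width: 0.584
t: 27.93
position: [0.4315, 0.0404, 0.2004]
tcp_rot: [0.997, -0.075, 0.001, -0.0]
contact_force: [0.3, -0.4, 0.3]
gripper_width: 0.583
[0.43146818 0.04037457 0.20044188]
[322.18734815 231.2933313 ] [55 56 59]
[[150 158 154 151 119 105 104 154 173  75 135 155]
 [153 150 118 106 156 173 172 171 171  77  76 162]
 [148 153 172 172 172 171 172 171 171 143  76 129]
 [158 159 163 171 171 144  41  81 168 171  77  84]
 [154 159 151 173 172  58  63  46  80  90  75  73]
 [156 153 153 171 171  63  61  59  80  82  84  74]
 [128 154 151 158 170  79  60  98 147 106 162  88]
 [ 67  72 152 151 171 170 170 151 109 152 150 156]
 [151  71  57 149 159 149 153 155 158 160 151 150]
 [147 152  93  59 112 149 158 155 153 150 153 158]
 [153 153 154 143  68  63  79 157 157 153 156 154]
 [153 150 149 155  73  76  62  53 145 151 157 156]]
```

Run:
```python
from h import *
f=dict(np.load("w12.npz")); im=cv2.GaussianBlur(f["pixels"],(3,3),0); g=cv2.cvtColor(im,7)
x,y=290,196
s=g[y:y+72,x:x+72]
for r in range(0,72,3): print("".join("%3d"%min(v,199) if 0 else (" .:-=+*#%@"[min(9,int(v)//12)])*1 for v in s[r,::1]))
for lo,hi in((52,70),(30,70),(52,75)):
    m=((s>lo)&(s<hi)).astype(np.uint8); m=cv2.morphologyEx(m,cv2.MORPH_OPEN,np.ones((3,3)))
    n,l,st,ce=cv2.connectedComponentsWithStats(m); i=l[35,32]
    c=np.argwhere(l==i)[:,::-1].astype(np.float32); (cc,r)=cv2.minEnclosingCircle(c)
    print(lo,hi,st[i],ce[i]+[x,y],np.add(cc,[x,y]),r,ray(f,[ce[i]+[x,y]],.119).round(4))
```

```text
@@@@@@@@@@@@@@@@@@@@@@@@@@@@@@@@@@@@@@@@@@@@@@@@@@@@@@@@@@@@@@@@@%******
@@@@@@@@@@@@@@@@@@@@@@@@@@@@########%@@@@@@@@@@@@@@@@@@@@@@@@@@@@@%*****
@@@@@@@@@@@@@@@@@@@@@@@#+==-------------=++*#%%%@@@@@@@@@@@@@@@@@@@#****
@@@@@@@@@@@@@@@@@@@@@*=--------------------=+*******##%@@@@@@@@@@@@@#***
@@@@@@@@@@@@@@@@@@@%+=---===+++=======------=+**********#%@@@@@@@@@@@#**
@@@@@@@@@@@@@@@@@@@+===+++++++++++++++++==---=+**************###%%@@@%#*
@@@@@@@@@@@@@@@@@@#+=++++++++++++++++++++++===+*******************##%%#*
@@@@@@@@@@@@@@@@@@*++++++++++++++++++++++++===++************************
@@@@@@@@@@@@@@@@@@*+++++++++++++++++++++++++==++************************
@@@@@@@@@@@@@@@@@@*+++++++++++++++++++++++====++*********************##%
@@@@@@@@@@@@@@@@@@%*++++++++++++++++++++==+==++*###****************#%@@@
@@@@@@@@@@@@@@@@@@@@%*+++++++++++++++==+=++*@@@@@@@@%##********###%%@@@@
@@@@@@@@@@@@@@@@@@@@@@%#*++++=++++++++++*%@@@@@@@@@@@@@@@@@@@@@@@@@@@@@@
@@@@@@@@@@@@@@@@@@@@@@@@@@@@@%%%%%%%@@@@@@@@@@@@@@@@@@@@@@@@@@@@@@@@@@@%
@@@@@@@@@@@@@@@@@@@@@@@@@@@@@@@@@@@@@@@@@@@@@@@@@@@@@@@@@@%%%@@@@@@@@@@@
@@@@@
[... 325 characters left out ...]
@@@@@@@@@@@@@@@@@@@@@@@@@@@@@@@@@@
=++*#@@@@@@@@@@@@@@@@@@@@@@@@@@@@@@@@@@@@@@@@@@@@@@@@@@@@@@@@@@@@@@@@@@@
=====++**#@@@@@@@@@@@@@@@@@@@@@@@@@@@@@@@@@@@@@@@@@@@@@@@@@@@@@@@@@@@@@@
+++======+**#@@@@@@@@@@@@@@@@@@@@@@@@@@@@@@@@@@@@@@@@@@@@@@@@@@@@@@@@@@@
+++++++======++**%@@@@@@@@@@@@@@@@@@@@@@@@@@@@@@@@@@@@@@@@@@@@@@@@@@@@@@
52 70 [ 19  12  29  26 609] [322.0952381  220.39408867] [322.5413208  219.07024765] 15.276087760925293 [[0.437  0.0369 0.119 ]]
30 70 [ 19   4  29  34 817] [322.55569155 216.61077111] [322.65365219 216.6561718 ] 17.294158935546875 [[0.4397 0.0362 0.119 ]]
52 75 [ 19  12  29  27 624] [322.16826923 220.58814103] [322.625 218.75 ] 15.675020217895508 [[0.4369 0.0369 0.119 ]]
```

Run:
```python
from h import *
togo((.437,.0369,.047))
```

```text
shift [  5.6   3.  153.3] turn None pos [0.4317 0.0407 0.2003] q6 1.786 jaw -1.719
```

```bash
python3 -m jog '[5.6,3,30,0,0,0,50, 5.6,3,65,0,0,0,50, 5.6,3,100,0,0,0,50, 5.6,3,130,0,0,0,50, 5.6,3,150,0,0,0,50, 5.6,3,153,0,0,0,50, 5.6,3,153,0,0,0,50, 5.6,3,153,0,0,0,50]' 50
python3 - <<'E'
from h import *
togo((.437,.0369,.047))
E
python3 -m jog '[0,0,0,0,0,0,14, 0,0,0,0,0,0,14, 0,0,0,0,0,0,14, 0,0,0,0,0,0,14, 0,0,0,0,0,0,14]' 60
```

```text
t: 28.65
position: [0.4367, 0.037, 0.0474]
tcp_rot: [0.997, -0.074, 0.0, -0.0]
contact_force: [0.4, 0.0, 0.0]
gripper_width: 0.584
shift [0.4 0.  0.4] turn None pos [0.4367 0.037  0.0474] q6 1.776 jaw -1.719
t: 29.07
position: [0.4369, 0.0366, 0.0482]
tcp_rot: [0.997, -0.074, 0.001, -0.0]
contact_force: [1.5, 0.8, 7.3]
gripper_width: 0.236
```

```bash
python3 -m jog '[0,0,-30,0,0,0,14, 0,0,-60,0,0,0,14, 0,0,-90,0,0,0,14, 0,0,-120,0,0,0,14, 2,-40,-120,0,0,0,14, 4,-80,-120,0,0,0,14, 6,-120,-120,0,0,0,14, 8,-150,-120,0,0,0,14, 8,-166,-120,0,0,0,14, 8,-166,-120,0,0,0,14, 8,-166,-120,0,0,0,14, 8,-166,-120,0,0,0,14]'
python3 - <<'E'
from h import *
f=wrist(); np.savez("w13.npz",**{k:np.array(f[k]) for k in "pixels K D R t".split()})
g=cv2.cvtColor(cv2.GaussianBlur(f["pixels"],(3,3),0),7)
for r in range(225,330,3): print(r,"".join(" .:-=+*#%@"[min(9,int(v)//14)] for v in g[r,285:355]))
togo((.5545,.3237,.158),-.149+np.pi/2)
E
```

```text
t: 30.07
position: [0.4675, 0.1987, 0.1669]
tcp_rot: [0.997, -0.074, -0.0, 0.0]
contact_force: [-0.0, 0.3, -1.9]
gripper_width: 0.241
225 @@@@@@@@@@@@@@@@@@@@@@@@@@@@@@@@@@@@@@@@@@@@@@@@@@@@@@@@@@@@@@@@@@@@@@
228 @@@@@@@@@@@@@@@@@@@@@@@@@@@@@@@@@@@@@@@@@@@@@@@@@@@@@@@@@@@@@@@@@@@@@@
231 @@@@@@@@@@@@@@@@@@@@@@@@@@@@@@@@@@@@@@@@@@@@@@@@@@@@@@@@@@@@@@@@@@@@@@
234 @@@@@@@@@@@@@@@@@@@@@@@@@@@@@@@@@@@@@@@@@@@@@@@@@@@@@@@@@@@@@@@@@@@@@@
237 @@@@@@@@@@@@@@@@@@@@@@@@@@@@@@@@@@@@@@@@@@@@@@@@@@@@@@@@@@@@@@@@@@@@@@
240 @@@@@@@@@@@@@@@@@@@@@@@@@@@@@@@@@@@@@@@@@@@@@@@@@@@@@@@@@@@@@@@@@@@@@@
243 @@@@@@@@@@@@@@@@@@@@@@@@@@@@@@@@@@@@@@@@@@@@@@@@@@@@@@@@@@@@@@@@@@@@@@
246 @@@@@@@@@@@@@@@@@@@@@@@@@@@@@@@@@@@@@@@@@@@@@@@@@@@@@@@@@@@@@@@@@@@@@@
249 @@@@@@@@@@@@@@@@@@@@@@@@@@@@@@@@@@@@@@@@@@@@@@@@@@@@@@@@@@@@@@@@@@@@@@
252 @@@@@@@@@@@@@@@@@@@@@@@@@@@@@@@@@@@@@@@@@@@@@@@@@@@@@@@@@@@@@@@@@@@@@@
255 @@@@@@@@@@@@@@@@@@@@@@@@@@@@@@@@%###%@@@@@@@@@@@@@@@@@@@@@@@@@@@@@@@@@
258 @@@@@@@@@@@@@@@@@@@@@@@@@@@@%##*****++*#@@@@@@@@@@@@@@@@@@@@@@@@@@@@@@
261 @@@@@@@@@@@@@@@@@@@@@@@@@@@%##******++++*%@@@@@@@@@@@@@@@@@@@@
[... 1061 characters left out ...]
6 **+==------------::::--------------::::::::::::::::::::::::::::::-=+++
309 **+=----------::::::-----------::::::::::::::::::::::::::::::.::::-=++
312 *+=-----:::-:::::::----------:::::::::::::::::::::::::::::::::::.:-=++
315 +==---::::::::::::::---------::::::::::::::::::::::::::::::::::..::-=+
318 +=--:::::::::::::::::::----::::::::::::::::::::::::::::::::::.....::=+
321 =-::::::::::::::::::::::::----::::::::::::::::::::::::::::::::....::-=
324 -:::::::::::::::::::----:::::::::::::::::::::::::::::::::::::......:-=
327 -::::..:::::::::::::::--:::::::::::::::::::::::::::::::::::::.......:-
shift [  67.4 -136.8    8.9] turn -0.0003761695954400679 pos [0.4675 0.1984 0.167 ] q6 2.098 jaw -1.72
```

The foot shows at row 255 and the head's lower edge near row 289. Both sit lower in the picture than expected, so the pin is held about 6–7 mm behind the tool's x origin, which agrees with the top camera's 0.429. I'll hover over the pin hole with that correction and compare foot and hole in one image.

```bash
python3 -m jog '[20,-38,0,0,0,0,14, 38,-75,0,0,0,0,14, 56,-110,0,0,0,0,14, 74,-136,0,0,0,0,14, 74,-136.5,20,0,0,0,14, 74,-136.5,22,0,0,0,14, 74,-136.5,22,0,0,0,14, 74,-136.5,22,0,0,0,14]'
python3 - <<'E'
from h import *
f=wrist(); np.savez("w14.npz",**{k:np.array(f[k]) for k in "pixels K D R t".split()})
togo((.5615,.3227,.145),-.149+np.pi/2); print(arm.observe()["contact_force"])
print("hole px pred",proj(f,[[.5545,.3237,.084],[.599,.317,.084]]))
im=f["pixels"][130:330,220:420]
v=cv2.resize(im,None,fx=3,fy=3,interpolation=2); v=np.clip(255*(v/255.)**.55,0,255).astype(np.uint8)
cv2.imwrite("pics/w14.png",v[:,:,::-1])
E
```

```text
t: 30.78
position: [0.5607, 0.3218, 0.1448]
tcp_rot: [0.997, -0.075, -0.001, 0.001]
contact_force: [-0.7, 0.5, -0.7]
gripper_width: 0.238
shift [ 0.3 -0.6  0.5] turn -0.0009405647407376705 pos [0.5611 0.3221 0.1455] q6 2.224 jaw -1.721
[-0.36703791  0.60319178 -1.0579752 ]
hole px pred [[316.64253788 246.25585447]
 [316.52240275 179.1660023 ]]
```

View pics/w14.png

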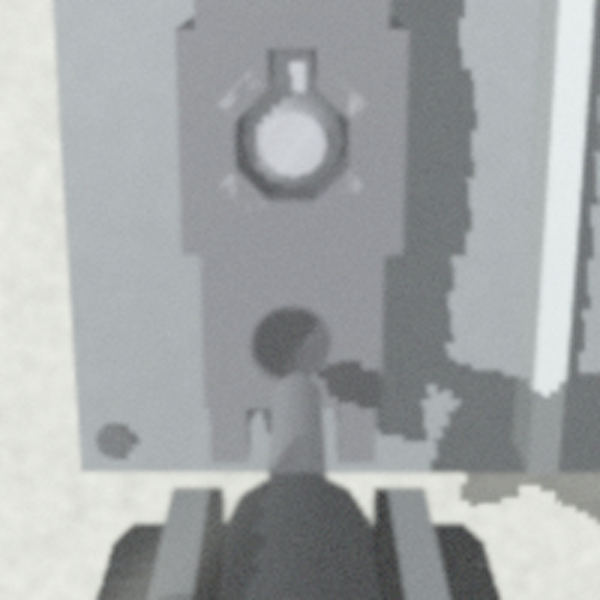

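The last picture shows the bore and key seated in the upper arm at (317,178), the pin hole at px (317,244), and the pin's foot tip at (320,254), slightly right of and behind the hole. The pin may lean a little, so I'll correct, come down to just above the arm and compare foot and rim in one plane.

```bash
python3 -m jog '[1.5,-1.8,5,0,0,0,14, 1.5,-1.8,10,0,0,0,14, 1.5,-1.8,14,0,0,0,14, 1.5,-1.8,14,0,0,0,14, 1.5,-1.8,14,0,0,0,14, 1.5,-1.8,14,0,0,0,14]'
cat > a.py <<'E'
from h import *
f=wrist(); np.savez("w15.npz",**{k:np.array(f[k]) for k in "pixels K D R t".split()})
togo((.5545,.3237,.1)); print(arm.observe()["contact_force"].round(1) if hasattr(arm.observe()["contact_force"],"round") else arm.observe()["contact_force"])
u=proj(f,[[.5545,.3237,.084]])[0]; print("hole pred",u)
g=cv2.cvtColor(f["pixels"],7); r0=int(u[1])-24
for r in range(r0,r0+64,2): print(r,"".join(" .:-=+*#%@"[min(9,max(0,int(v)-20)//8)] for v in g[r,288:350]))
E
python3 a.py
```

```text
t: 31.33
position: [0.5632, 0.325, 0.131]
tcp_rot: [0.997, -0.074, -0.0, 0.0]
contact_force: [-0.0, 0.2, -1.0]
gripper_width: 0.238
shift [-8.5  2.7 31.2] turn None pos [0.5633 0.3251 0.1312] q6 2.225 jaw -1.719
[ 0.1  0.4 -2. ]
hole pred [322.36185035 256.69117536]
232 @@@@@@@@@@@@@@@@@@@@@@@@@@@@@@@@@@@@@@@@@@@@@@@@@@@@@@@@@@@@@@
234 @@@@@@@@@@@@@@@@@@@@@@@@@@@@@@@@@@@@@@@@@@@@@@@@@@@@@@@@@@@@@@
236 @@@@@@@@@@@@@@@@@@@@@@@@@@@@@@@@@@@@@@@@@@@@@@@@@@@@@@@@@@@@@@
238 @@@@@@@@@@@@@@@@@@@@@@@@@@@@@@@@@@@@@@@@@@@@@@@@@@@@@@@@@@@@@@
240 @@@@@@@@@@@@@@@@@@@@@@@@@@@@@@@@@@@@@@@@@@@@@@@@@@@@@@@@@@@@@@
242 @@@@@@@@@@@@@@@@@@@@@@@@@@@@%##******###%@@@@@@@@@@@@@@@@@@@@@
244 @@@@@@@@@@@@@@@@@@@@@@@@@%#+=---------=-=+*#%@@@@@@@@@@@@@@@@@
246 @@@@@@@@@@@@@@@@@@@@@@@@#+=-:-----------:-=+*#@@@@@@@@@@@@@@@@
248 @@@@@@@@@@@@@@@@@@@@@@%+--:-------:---::-=+****%@@@@@@@@@@@@@@
250 @@@@@@@@@@@@@@@@@@@@@#+----------:-::-:-=***+==*%@@@@@@@@@@@@@
252 @@@@@@@@@@@@@@@@@@@@%+=-:--:--:-------=****+=--+#@@@@@@@@@@@@@
254 @@@@@@@@@@@@@@@@@@@@#+-----=++*+++---=+++=-----=*%@@@@@@@@@@@@
256 @@@@@@@@@@@@@@@@@@@@#+---
[... 610 characters left out ...]
###****#@@@@@@@@@@@@@@*=------
276 @@@@@@@@@@@@@@@@@@@@@@@@@@@@@%#******+*#@@@@@@@@@@@@@@@%#*====
278 @@@@@@@@@@@@@@@@@@%%@@@@@@@%#*****++++*#@@@@@@@@@@%@@@@@@@@#+=
280 @@@@@@@@@@@@@@@@@@%@@@@@@@%*************@@@@@@@@@@%%@@@@@@@#--
282 @@@@@@@@@@@@@@@@@@%@@@@@@%#**********+**@@@@@@@@@@@@@@@@@@@#+-
284 @@@@@@@@@@@@@@@@@@@@@@@@#*******#****+*#@@@@@@@@@@%%@@@@@#=---
286 @@@@@@@@@@@@@@@@@@@@@@%#******+*+*+*+++*@@@@@@@@@@%@@@@@@#=---
288 @@@@@@@@@@@@@@@@@@@@@@*===--=-------:-==%@@@@@@@@@@@@@@@%*=---
290 @@@@@@@@@@@@@@@@@@%*++=:-----:-:::::::.:-+#@@@@@@@@@@@%*=-----
292 @@@%%@@@@@@@@@@%*=--:-------::::::::::::.:.:-+*@@@@@@@@#-:::--
294 %#-:-=#@@@@@%*=--:::---------::::::::::...:.::.:=%@@@@@#-. .:+
```

Hole: columns 309–334, front rim at row 243. Foot: centred near column 319, front edge at row 254. The foot needs about +1.7 mm in y and +1.8 mm in x.

```bash
python3 -m jog '[1.8,1.7,0,0,0,0,14, 1.8,1.7,3,0,0,0,14, 1.8,1.7,6,0,0,0,14, 1.8,1.7,6,0,0,0,14, 1.8,1.7,6,0,0,0,14]'
python3 a.py
```

```text
t: 31.8
position: [0.5645, 0.3229, 0.1246]
tcp_rot: [0.997, -0.074, -0.0, 0.0]
contact_force: [-0.3, -0.0, -0.5]
gripper_width: 0.237
shift [-10.1   0.8  24.8] turn None pos [0.5646 0.323  0.1248] q6 2.221 jaw -1.72
[ 0.6 -0.2 -0.2]
hole pred [319.3801176  262.78344318]
238 @@@@@@@@@@@@@@@@@@@@@@@@@@@@@@@@@@@@@@@@@@@@@@@@@@@@@@@@@@@@@@
240 @@@@@@@@@@@@@@@@@@@@@@@@@@@@@@@@@@@@@@@@@@@@@@@@@@@@@@@@@@@@@@
242 @@@@@@@@@@@@@@@@@@@@@@@@@@@@@@@@@@@@@@@@@@@@@@@@@@@@@@@@@@@@@@
244 @@@@@@@@@@@@@@@@@@@@@@@@@@@@@@@@@@@@@@@@@@@@@@@@@@@@@@@@@@@@@@
246 @@@@@@@@@@@@@@@@@@@@@@@@@@@@@@@@@@@@@@@@@@@@@@@@@@@@@@@@@@@@@@
248 @@@@@@@@@@@@@@@@@@@@@@@@@%%#****+++*#%%@@@@@@@@@@@@@@@@@@@@@@@
250 @@@@@@@@@@@@@@@@@@@@@@%#*=---------:--=+#%@@@@@@@@@@@@@@@@@@@@
252 @@@@@@@@@@@@@@@@@@@@#+=---------:----:-=+*#%@@@@@@@@@@@@@@@@@@
254 @@@@@@@@@@@@@@@@@@%*=---:--=+***++--:-=**+=+#%@@@@@@@@@@@@@@@@
256 @@@@@@@@@@@@@@@@@%*=-----+#%@@@%%#*+=+**+=-:=*%@@@@@@@@@@@@@@@
258 @@@@@@@@@@@@@@@@@*==::-=#@@@@@@%%##*+*+++----=**%@@@@@@@@@@@@@
260 @@@@@@@@@@@@@@@@@#=---=#@@@@@@%%%#****++=---:--=*%@@@@@@@@@@@@
262 @@@@@@@@@@@@@@@@@#=--
[... 614 characters left out ...]
#***+***%@@@@@@@@@@@@@%*=-----
282 @@@@@@@@@@@@@@@@@@@@@@@@@@%***********+*%@@@@@@@%******+=-----
284 @@@@@@@@@@@@@@@%#@@@@@@@%#**********+*+#@@@@@@@%#%%%%%*=-----=
286 @@@@@@@@@@@@@@@@@@@@@@%*******+++**+++**@@@@@@@@%@@@@@#=-----=
288 @@@@@@@@@@@@@@@%@@@@@@+===--=-------:--=#@@@@@@@@@@@@@#=--=-=*
290 @@@@@@@@@@@@@@@%@@@@*=----::--:::::::::::+#@@@@@@@@%#+=-----+%
292 @@%###@@@@@@@@@#++=-:::-----:-:::::::::::.::-=**#@@@*=---:.:=#
294 @#-::-*@@@@@%*+-:-::::------::::::::::..:::...::-*%@#--::.  :+
296 %*-::-+%@@%#+:-::::.:------:-:::-:::::::..::.:..:-+#*=-:.   .+
298 %=:::-+%@%*=-:::::::::-:-::-:--:::.:.:::::.:.::.:.:-----:.  .-
300 #=-::-+%%*=---:::::::-----:-:::-:-:::::.::.::..:..:.::--..  .:
```

Hole centre is at column 318.7 and shank centre at 318.5, with the rim at row 249 and the foot at 254, so the foot is about 0.8 mm too far forward. Going down with force checks.

```bash
python3 -m jog '[-0.8,0,4,0,0,0,14, -0.8,0,8,0,0,0,14, -0.8,0,12,0,0,0,14, -0.8,0,16,0,0,0,14, -0.8,0,20,0,0,0,14, -0.8,0,20,0,0,0,14]'
python3 -m jog '[0,0,4,0,0,0,14, 0,0,8,0,0,0,14, 0,0,12,0,0,0,14, 0,0,16,0,0,0,14, 0,0,16,0,0,0,14]'
```

```text
t: 32.35
position: [0.5633, 0.3228, 0.1038]
tcp_rot: [0.997, -0.074, -0.001, 0.0]
contact_force: [-0.6, 0.6, -2.1]
gripper_width: 0.236
t: 32.77
position: [0.5634, 0.3229, 0.0879]
tcp_rot: [0.997, -0.074, -0.001, 0.0]
contact_force: [-0.4, -0.2, -0.5]
gripper_width: 0.242
```

```bash
python3 -m jog '[0,0,3,0,0,0,14, 0,0,6,0,0,0,14, 0,0,9,0,0,0,14, 0,0,12,0,0,0,14, 0,0,12,0,0,0,14]'
python3 -m jog '[0,0,2,0,0,0,14, 0,0,4,0,0,0,14, 0,0,6,0,0,0,14, 0,0,6,0,0,0,14]'
```

```text
t: 33.18
position: [0.5635, 0.323, 0.0763]
tcp_rot: [0.997, -0.074, -0.0, 0.0]
contact_force: [-1.2, -0.4, -2.6]
gripper_width: 0.234
t: 33.52
position: [0.5636, 0.3231, 0.0705]
tcp_rot: [0.997, -0.074, -0.0, 0.0]
contact_force: [-1.5, 0.2, -2.3]
gripper_width: 0.232
```

```bash
python3 -m jog '[0,0,3,0,0,0,14, 0,0,6,0,0,0,14, 0,0,9,0,0,0,14, 0,0,12,0,0,0,14, 0,0,12,0,0,0,14]'
python3 -m jog '[0,0,2,0,0,0,14, 0,0,4,0,0,0,14, 0,0,6,0,0,0,14, 0,0,6,0,0,0,14]'
```

```text
t: 33.93
position: [0.563, 0.323, 0.058]
tcp_rot: [0.997, -0.074, -0.001, 0.0]
contact_force: [-4.5, 0.7, -1.4]
gripper_width: 0.241
t: 34.27
position: [0.563, 0.3232, 0.054]
tcp_rot: [0.997, -0.074, -0.001, 0.0]
contact_force: [-10.4, -0.8, 13.1]
gripper_width: 0.243
```

The head meets the upper arm at TCP z = 54 mm (expected 53) with 13 N. I'll release, back off and check.

```bash
python3 -m jog '[0,0,0,0,0,0,45, 0,0,0,0,0,0,45, 0,0,0,0,0,0,45, 0,0,-30,0,0,0,45, 0,0,-70,0,0,0,45, 0,0,-110,0,0,0,45, -30,0,-130,0,0,0,45, -60,0,-130,0,0,0,45, -90,0,-130,0,0,0,45, -90,0,-130,0,0,0,45, -90,0,-130,0,0,0,45]'
python3 - <<'E'
from h import *
f=wrist(); np.savez("w16.npz",**{k:np.array(f[k]) for k in "pixels K D R t".split()}); g=cv2.cvtColor(f["pixels"],7)
print(f["s"]["position"],f["s"]["contact_force"])
u=proj(f,[[.5545,.3237,.124],[.5545,.3237,.084],[.599,.317,.078],[.5797,.1886,.078]]); print(u.round(1))
x,y=u[0].astype(int)
for r in range(y-40,y+60,3): print(r,"".join(" .:-=+*#%@"[min(9,max(0,int(v)-20)//12)] for v in g[max(r,0),x-45:x+45]))
t=eyes.grab_frame("top"); tu=proj(t,[[.5545,.3237,.124],[.5545,.3237,.16]]); print("top pred",tu)
gt=cv2.cvtColor(t["pixels"],7); a,b=tu[0].astype(int)
for r in range(b-22,b+16): print("".join(" .:-=+*#%@"[min(9,max(0,int(v)-20)//12)] for v in gt[r,a-25:a+75]))
E
```

```text
t: 35.18
position: [0.4745, 0.3369, 0.1834]
tcp_rot: [0.997, -0.074, 0.001, -0.0]
contact_force: [0.5, -0.9, 1.2]
gripper_width: 0.527
[0.47454497 0.33685689 0.18344513] [ 0.5483352  -0.93698827  1.15955979]
[[320.5 109.7]
 [320.3 110.2]
 [320.6  42.9]
 [505.4  47.7]]
69 %%#%#######*++++++++++++++++++++++++++++++++++++++++++++++++++++++++++++++++=++++-::::::::
72 ####%#%%%##*++++++++++++++++++++++++++++++++++++++++++++++++++++++++++++++++++++=-::::::::
75 #####%#####*+++++++++++++++++++++++++++++++++++++++++++++++++++++++++=++++++++++=-::::::::
78 ##%##%#####*=:::-++++*+++++++++++++++++++++++++++++++++++++++++++++++++++++-::.:::::::::::
81 #%%######%####+--=++++++++++++++++++===-===--=------==++++++++=+++++++++++=:.:::::::::::::
84 #################*+++++++++=+++++==----=====--=------=---==+++++++++++++++=-::::::::::::::
87 #%#####%#########*++++++++++++===--=--===-=-------=--=------==+=++++++++++=-::::::::::::::
90 %#####%#%########*+++++++++++===========-===------------------=+++++++++++=-::::::::::::::
93 #######%#########*+++++++++=-=---=--====---=----==-------------=++++++++++=-
[... 5593 characters left out ...]
**=----------=--.      ..              .    .-===--*%%*:.   :==---------:::::::::::::::::  .  
********=------------:.                       ..  -===--=*%%*:    :=--==------::::::   .::::::.     
********=------------:::.                  .      :-=---+#%%+     :=-------=--::::.     .:::::.     
*******+=---=--------::: ..      .:..            . :-=--+#%#=.   .----==------::::.     .:::::.     
.+*****==------------:::         ::::.    .         :=--+#%#=.   :=-----------:::.   .   .::::.    .
 .+#***=------------:::.         ::::     .     .   :==-*%%+:.   :=---=--=----::::     ..:::::     :
. -****=------------:::.        .::::               -=-=*%%+:.  .:-------=---:::::.   ...::::.   . :
```

The wrist image puts the head's top centre about 6.5 mm towards +x of the bore axis at (320,99), where upright predicts (320,110). That suggests the pin leans to the play limit. I'll clear the arm while turning the jaws 90°, and measure in the top camera too.

```bash
python3 -m jog '[-20,30,-10,0,0,-0.12,45, -30,60,-10,0,0,-0.24,45, -30,90,-10,0,0,-0.36,45, -30,110,-10,0,0,-0.48,45, -30,110,-10,0,0,-0.6,45, -30,110,-10,0,0,-0.72,45, -30,110,-10,0,0,-0.84,45, -30,110,-10,0,0,-0.96,45, -30,110,-10,0,0,-1.08,45, -30,110,-10,0,0,-1.2,45, -30,110,-10,0,0,-1.32,45, -30,110,-10,0,0,-1.44,45]'
python3 - <<'E'
from h import *
for n in ("top","scene"):
    t=eyes.grab_frame(n); np.savez(n+"2.npz",**{k:np.array(t[k]) for k in t})
    im=cv2.resize(t["pixels"],None,fx=2,fy=2,interpolation=cv2.INTER_CUBIC); g=cv2.cvtColor(im,7)
    X=np.array([[.5545,.3237,.084],[.5545,.3237,.124],[.561,.3227,.124],[.599,.317,.078]]); tu=proj(t,X)*2+.5; print(n,"x2 px: head bottom, top, top if leaning, shaft",tu.round(1))
    a,b=tu[1].astype(int)
    for r in range(b-26,b+44,2): print(r,"".join(" .:-=+*#%@"[min(9,max(0,int(v)-15)//9)] for v in g[r,a-30:a+40]))
togo((.5545,.3237,.2),-.149)
E
```

```text
t: 36.28
position: [0.4306, 0.232, 0.1928]
tcp_rot: [0.797, 0.604, 0.0, 0.0]
contact_force: [-0.3, -1.0, 0.1]
gripper_width: 0.528
top x2 px: head bottom, top, top if leaning, shaft [[428.7 520.2]
 [420.8 515.8]
 [422.1 510.1]
 [437.7 483.3]]
489 @@@@@%#**+****++**++***++==========++=-:.:-==++**++=----=+=======-:.  
491 @@@@%#**++**++++*******+============+==--::::::::::--==++++======-:.  
493 @@@@%#***++++++******+++==========-==+++====------==============-:.   
495 @@@@%**++++++***+++**++=========================================-.    
497 @@@%#**++++****++++**++========================================-:.    
499 @@@%*+++++++++++**++++++=======================================-:.    
501 @@%#**+++**+++++++++++**+==------------=======================-:.     
503 @@%**+++++++++**+++++**+=--::::::::::::---================-==--.      
505 @%#**+++++++++++++++++*+=--:::::::::::::::--==============--:..       
507 %%**++++++*+++++++++++++=--:--::::--::::. .:-=============-.          
509 %#*++++*++***+++++++*+==-:::--::::::::::.   .::---=======-:.          
511 #**+++++++++++++++++++=-::::
[... 3904 characters left out ...]
@@
428 @@@@@#*=---=+++++=====--:::---------=+**#%%%%%@@@@@@%#*****#%@@@@@@@@@
430 @@@%#*+====++***#****+++=--===---==++**#%%%%%%@@@@@@@%%%%%%@@@@@@@@@@@
432 @%#*++=-:--=+##%%%%%####*++++++++++*##%%%%%@@@@@@@@@@@@@@@@@@@@@@@@@@@
434 #*+====----=+##%%%%%%%%%%###########%%%%%%%%%%%@@@@@@@@@@@@@@@@@@@@@@@
436 ++=--------=+*##%@@%%%@@%%%%%%%%%%%%%%%%%%%%%%%@@@@@@@@@@@@@@@@@@@@@@@
438 +=-------==+*##%%%%%%%%%%%%%%%%%%%%%%%%%%%%%%%%%%@%@@@@@@@@@@@@@@@@@@@
440 ==-:-----==*##%%%@%%%%%%%%%%%%%%%%%%%%%%%%%%%%%%%%%%@@@@@@@@@@@@@@@@@@
442 ===------==+##%%%%%%%%%%%%%%@@%%#%%%%%@@@%%%%%%%%%%%%@@@@@@@@@@@@@@@@@
shift [122.4  94.   -7.1] turn -0.13033394411794275 pos [0.4304 0.232  0.1929] q6 0.75 jaw -0.279
```

All three views agree: the head leans about 6 mm towards +x (top camera (211,255) against the upright prediction of (210,258); scene camera also). I'll regrip it with the jaws along base x, so the pads square it up, then press it home.

```bash
python3 -m jog '[30,23,-10,0,0,-0.12,50, 60,46,-10,0,0,-0.13,50, 90,69,-10,0,0,-0.13,50, 122,94,-10,0,0,-0.13,50, 122,94,-10,0,0,-0.13,50, 122,94,-10,0,0,-0.13,50, 122,94,-10,0,0,-0.13,50]' 25
python3 - <<'E'
from h import *
togo((.5560,.3235,.056),-.149)
E
```

```text
t: 36.97
position: [0.553, 0.323, 0.202]
tcp_rot: [0.759, 0.651, -0.001, -0.0]
contact_force: [-0.7, -0.2, -0.7]
gripper_width: 0.581
shift [  1.2   3.1 146. ] turn -0.0034236360607087235 pos [0.553 0.323 0.202] q6 0.663 jaw -0.152
```

```bash
python3 -m jog '[1,2.5,40,0,0,0,50, 1,2.5,75,0,0,0,50, 1,2.5,105,0,0,0,50, 1,2.5,130,0,0,0,50, 1,2.5,146,0,0,0,50, 1,2.5,146,0,0,0,50, 1,2.5,146,0,0,0,50]'
python3 -m jog '[0,0,0,0,0,0,34, 0,0,0,0,0,0,30, 0,0,0,0,0,0,27, 0,0,0,0,0,0,24, 0,0,0,0,0,0,18, 0,0,0,0,0,0,18]' 25
python3 - <<'E'
from h import *
togo((.5545,.3237,.056),-.149); print(arm.observe()["moment"])
E
```

```text
t: 37.55
position: [0.5547, 0.3232, 0.0568]
tcp_rot: [0.758, 0.652, -0.001, -0.0]
contact_force: [-0.2, 0.9, 0.8]
gripper_width: 0.585
t: 38.05
position: [0.5563, 0.3245, 0.0583]
tcp_rot: [0.758, 0.652, 0.001, 0.0]
contact_force: [-0.8, -0.6, 6.8]
gripper_width: 0.25
shift [-1.1 -1.7  2.3] turn -0.0005724168130831764 pos [0.5563 0.3245 0.0583] q6 0.659 jaw -0.15
[-0.17234431  0.13753345  0.0034237 ]
```

```bash
python3 -m jog '[0,-0.7,0,0,0,0,16, 0,-1.4,0,0,0,0,16, 0,-1.4,1.5,0,0,0,16, 0,-1.4,3,0,0,0,16, 0,-1.4,3,0,0,0,16, 0,-1.4,3,0,0,0,16]' 60
```

```text
t: 38.55
position: [0.5562, 0.325, 0.0583]
tcp_rot: [0.758, 0.652, 0.002, 0.001]
contact_force: [-4.8, -4.5, 27.4]
gripper_width: 0.236
```

```bash
python3 -m jog '[0,1,-2,0,0,0,45, 0,1,-2,0,0,0,45, 0,1,-2,0,0,0,45, 0,1,-40,0,0,0,45, 0,1,-80,0,0,0,45, 0,0,-120,0,0,0,45, 30,-10,-140,0,0,0,45, 60,-25,-140,0,0,0,45, 90,-50,-140,0,0,0,45, 120,-80,-140,0,0,0,45, 130,-100,-140,0,0,0,45, 130,-120,-140,0,0,0,45]'
cat > b.py <<'E'
from h import *
s=arm.observe(); print(s["position"],s["contact_force"])
for n in ("top","scene"):
    t=eyes.grab_frame(n); np.savez(n+"3.npz",**{k:np.array(t[k]) for k in t})
    im=cv2.resize(t["pixels"],None,fx=2,fy=2,interpolation=cv2.INTER_CUBIC); g=cv2.cvtColor(im,7)
    X=np.array([[.5545,.3237,.084],[.5545,.3237,.124],[.561,.3227,.124],[.599,.317,.078]]); tu=proj(t,X)*2+.5; print(n,tu.round(1))
    a,b=tu[1].astype(int)
    for r in range(b-20,b+38,2): print(r,"".join(" .:-=+*#%@"[min(9,max(0,int(v)-15)//9)] for v in g[r,a-30:a+40]))
E
python3 b.py
```

```text
t: 39.55
position: [0.4533, 0.4735, 0.1931]
tcp_rot: [0.757, 0.653, -0.0, -0.0]
contact_force: [0.3, -0.0, -0.4]
gripper_width: 0.527
[0.45325872 0.47347385 0.19311781] [ 0.29931526 -0.02867888 -0.36507021]
top [[428.7 520.2]
 [420.8 515.8]
 [422.1 510.1]
 [437.7 483.3]]
495 @@@@#**+++++++++++++*++===-=========---==========++**+==-=======-.    
497 @@@%#*+++++++++++++++++==-====-==================-----=========-:.    
499 @@@#*+++++++++++++++*+++====-=============================-====-:.    
501 @@%#*+++++++++++++++++*+++====================================-:.     
503 @@%**++++++++++++++++++++====================================-:.      
505 @%#**++++++++++++++++++++==----------=====================--::.       
507 %#*+++++++++++++++++++++=--:::::::::::---=========--=====-:.          
509 %#**+++++++++++++++++++=-:::::-:::::::..::-==============-:.          
511 #**+++++++++++++++++++=-:::-::::::::-:.   .:--===========-:.          
513 #*++++++++++++++++++==-:::::::::::::-::.     .:--=======-:.        ..:
515 #*++++++++++++++++++=--::::::::::::::::.       :-=======-.         ..:
517
[... 2888 characters left out ...]
@@@@@@@@@@@@@@@@@@@@@@@@@
420 @@@@@%*===--==-====---::--::-------===+**%@@@@@@@@@@@@@@@@@@@@@@@@@@@@
422 @@@@@#+-------------:::---------=====++*#%%@@@@@@@@@@@@@@@@@@@@@@@@@@@
424 @@@@@#+=---========-:::::::::---=====+*##%%%@@@@@@@@@@@@@@@@@@@@@@@@@@
426 @@@@@#+=---=+***++===--------------==+*##%%%%@@@@@@@@%%####%@@@@@@@@@@
428 @@@@%#+====+*####*****++=----=====++**###%%%%@@@@@@@%#*****#%@@@@@@@@@
430 @@@%#*+=--=+*##%%%######**++++++++*###%%%%%%%@@@@@@@@%%%##%@@@@@@@@@@@
432 @%*++++===-=+##%%%%%%%%%##%#######%%###%%%%%%%%@@@@@@@@@@@@@@@@@@@@@@@
434 #*====-----=+#%%%%%%%%%%%%%%%%%%%%%%%%%%%%%%%%%@@@@@@@@@@@@@@@@@@@@@@@
436 +==--------=+*##%%%%%%%%%%%%%%%%%%##%%%%%%%%%%%%@@@@@@@@@@@@@@@@@@@@@@
```

The head now sits upright: in the top camera (x2) it is centred near row 514.5 against 515.8 predicted, and in the scene camera at 400.5 against 400.4. Its lower edge is at the height predicted for resting on the upper arm. Handing in.

Run:
```python
from h import *
a=np.load("top0.npz")["pixels"].astype(int); b=np.load("top3.npz")["pixels"].astype(int)
d=cv2.GaussianBlur(np.abs(a-b).max(2).astype(np.uint8),(5,5),0)
for n,(x,y) in dict(clear=(402,172),amber=(130,252),dish=(438,330),red=(300,324),yellow=(373,331)).items(): print(n,d[y-14:y+15,x-14:x+15].mean().round(1))
print(arm.job_done())
```

```text
clear 2.4
amber 3.7
dish 2.5
red 15.0
yellow 17.9
the job is handed in; nothing more can be done
None
```

I fitted all three arms and dropped the lock pin, then handed the job in at about 40 s of the 72 s. No verdict is given.

- **Shaft A:** both arms whose slot points to an end are stacked here. Each met its home stop at the right height, with reactions of 8 N and 15 N.
- **Shaft B:** the arm whose slot points to the long side went home with 10 N. I did not look at it again after letting go.
- **Lock pin:** the steel pin from the white stand went through both stacked arms into the base after they were home. It first went in leaning about 6 mm towards +x. I regripped it with the jaws turned 90° and pressed it down with 27 N. The top and scene cameras then showed it upright, with its head at the height for resting on the upper arm.

**Disagreements and open points:**
- The first grasp missed, because the fingertips sit about 40 mm behind the stated TCP at that opening. I worked with the measured offset from then on.
- In the last picture, the clear bottle, the amber bottle and the dish nearest the arms are unchanged from the start.
- The areas around the red and yellow pins differ from the first picture. I think it is the robot or its shadow, since no move was aimed near them, but I did not confirm it.
- I did not compare the dishes at the right edge.

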